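# Feed the bottle carrier along the fence and scan it

### The job

Book in the reagent bottles: stand every black-capped amber and every blue-capped white bottle near the fence (three or four in all, on both sides of it) upright in the white carrier tray while the carrier is still before the yellow line. Then take the wooden push stick by its fin and, moving the carrier only with the held stick, never with the gripper itself, set it flat against the aluminium fence before its front passes the yellow line and feed it along the fence, keeping it flat against the fence, until it meets the red end stop. Once it is there, squeeze the scanner's orange trigger fully home and let it go, and finish with the stick lying whole and lengthways on its green mat and nothing else on the worktop disturbed.

Things in the scene. Friction and masses are not known exactly. Their poses are not given: they have to be found in the camera images.
- station: Fixed scanning station: fence, red end stop, scanner. Origin on the worktop where the fence's face (plane x=0) meets the stop's face (plane y=0). The carrier lies on the -x side of the fence (towards the robot) and is fed towards -y. A yellow line crosses the track at y=+75 mm. The red stop is 22 mm high, from x=-66 to 0 mm.
- fence_mid (a point): Point on the fence's face, 22 mm up, at station x=0, y=152 mm. The fence is an aluminium bar 22 mm high, 14 mm thick (x 0 to 14 mm, a flange 5 mm high goes on to x=30 mm), from y=-24 to +328 mm.
- scanner_head (a point): Centre of the scanner's head, 69 mm up, at station x=83, y=100 mm. The head is 88 (x) by 42 (y) by 34 mm on a stand with a foot 80x70 mm behind the fence. From the head a black fixed grip rises to z=170 mm (station x 91 to 119, y 85 to 115 mm) with an orange trigger on its -x side; nothing is above it.
- trigger (a joint): Sprung trigger of the scanner: hinge at its lower end (station x=82, y=100, z=93 mm, axis along station y); 0 = released, 0.22 rad = fully home; the spring returns it. It takes about 2 N at its pad to start and 7 N to be fully home. Squeeze it towards the fixed grip, closing along station x.
- trigger_pad (a point): Point on the outer (-x) face of the orange trigger near its top, 145 mm above the worktop; the blade is 20 mm wide, 8 mm thick, and ends 63 mm above its hinge. Pad to grip_back is 51 mm when released, about 40 mm when home.
- grip_back (a point): Centre of the back (+x) face of the fixed grip, 145 mm above the worktop, straight behind the trigger pad.
- carrier: White open tray on the worktop, 66 mm wide (x), 182 mm long (y), rim 22 mm high, inside 54x170 mm, inner floor 8 mm up; holds four bottles in a row along y, 42 mm apart. About 0.35 kg. Origin: centre of the tray's underside; z up, front towards -y, fence side +x. Its start: 8 to 18 mm off the fence, a little askew, front before the yellow line. At home: station x=-33, y=91 mm.
- carrier_front (a point): Front corner of the carrier on its fence side (11 mm up): station x is 0 when on the fence, y is 0 at the stop.
- carrier_rear (a point): Rear corner of the tray on its fence side (11 mm up), 182 mm behind the front corner.
- pocket (a point): Middle of the tray's rear wall, 11 mm up, carrier x=0, y=+91 mm: where the stick's nose pushes. Two blue prongs, 22 mm high, reach 22 mm farther back on either side of it and leave a pocket 44 mm wide.
- stick: Wooden push stick lying flat: base 150 mm long (x), 36 mm wide, 14 mm high, with a black rubber nose 32 mm wide at +x and an upright fin in the middle to grip (50 mm long, 16 mm thick, from 14 to 74 mm high). Mass 0.16 kg. Origin: centre of its underside, below the fin; x points to the nose (end at +75 mm), z up.
- stick_nose (a point): Tip of the stick's rubber nose, 7 mm above its underside.
- mat: Green mat, fixed, 190 mm (x) by 70 mm (y), 2 mm thick; home of the push stick, which lies along the mat's x, nose either way. Origin: centre of its underside.
- amber_a: Amber, black-capped reagent bottle, 34 mm across and 78 mm high (straight body to about 60 mm), standing loose on the worktop; one of the bottles to be scanned, absent in some starts; about 55 g. Origin: centre of its underside, z up its axis.
- amber_b: Amber, black-capped reagent bottle, 34 mm across and 78 mm high (straight body to about 60 mm), standing loose on the worktop; one of the bottles to be scanned, absent in some starts; about 55 g. Origin: centre of its underside, z up its axis.
- white_a: White, blue-capped reagent bottle, 33 mm across and 66 mm high (straight body to about 48 mm), standing loose on the worktop; one of the bottles to be scanned, absent in some starts; about 55 g. Origin: centre of its underside, z up its axis.
- white_b: White, blue-capped reagent bottle, 33 mm across and 66 mm high (straight body to about 48 mm), standing loose on the worktop; one of the bottles to be scanned, absent in some starts; about 55 g. Origin: centre of its underside, z up its axis.
- beaker: Small glass beaker, 45 mm across, 58 mm high, bystander. Origin: centre of its underside.
- clock: White bench timer, 58x62x20 mm, bystander. Origin: centre of its underside.
Not all that is in view belongs to the job. Leave any pink or turquoise look-alike of the amber_a alone.

How it is judged:
By the outcome, as a careful person would: the job done as asked, in the order asked, and still so for the second after the job is handed in, with the robot touching nothing.
Of amber_a, amber_b, white_a, white_b only 3 to 4 are there at a start; the rules pass over those that are not, and their reading is None.
At some moment in a run one of stick may be knocked a few centimetres aside while the robot is not near it.
Once in a run the grip may slacken for a moment while it holds something.
It also fails if it takes over 192 s, if anything falls off the work surface, if the arm or the gripper's body presses on something with over 40 N, if the wrist force passes 120 N, or if a joint passes its speed limit or range.

### The arm

A 6-joint arm with a two-finger parallel gripper is mounted at the origin on a cart in front of the work surface, level with it; the furniture and walls round the work are solid. World frame = base frame: x ahead of the robot, y to its left, z up, the work surface at z = 0. Lengths are in m, angles in rad, forces in N, time in s.
With the tool pointing down it reaches from about 0.375 to 0.9 m from the base axis. Payload 3.1 kg.
Tool frame: the origin (TCP) lies between the finger pads; the fingertips stand 17 mm ahead of it and the grasp point (between the pads) lies 2 mm behind it; z points along the fingers, y is the line along which they close (so a half turn about z gives the same grasp; the last joint's range is limited). The gripper opens to 85 mm and grips with 20 to 120 N. Pads are 22 mm wide; open, the fingers measure 114 mm over their backs; the gripper's body (76 mm by 85 mm) begins 54 mm behind the grasp point. The pads swing forward as they close: fully open they stand 13 mm farther back than shut.
Start: joints at [-1.46, 0.527, 1.433, -0, 1.181, -0.178], TCP at [0.178, -0.599, 0.218] pointing down, gripper open.
Joint ranges: [-3.08, 3.08], [-0.75, 2.2], [0.22, 2.44], [-1.43, 4.57], [0, 2.65], [-2.85, 2.85]. Speed limits (rad/s): [2.79, 2.79, 3.14, 3.14, 3.14, 3.14].

### API

Orientations are given as a unit quaternion [x, y, z, w].
In Python, from station import sense, vision, order gives the robot as it stands.
- The arm moves only by the shell command python3 -m crank 'ROWS' [OPENING] [FORCE]. ROWS is JSON, a list of rows, each an object with "dp": the shift along the world's x, y, z in units of 30 mm (1.0 is 30 mm), a list of three; "angular": the turn, a rotation vector about the world's x, y, z in degrees, a list of three. In form: [{"dp": [dx, dy, dz], "angular": [ax, ay, az]}, ...]. A call has 1 to 20 rows; each row shifts and turns the commanded pose from where the row before left it; what a row does not reach is not made up. A row lasts 1/10 s, in which the tool goes at most 50 mm and 8.59 degrees, less where a joint would pass 70% of its speed; a pose out of reach is approached as far as the arm can. A call is refused whole if a number of a shift passes 1 or a number of a turn 8.59, either way. A call with a gripper value outside its range is refused whole. OPENING is the closure, from 0 (fully open) to 1 (shut), set as the call begins (- or left out, the last holds). The fingers move at their own pace and stop on an object; FORCE is the grip in N (left out, the last holds). Time passes only in rows, so rows that do not move let the fingers close. It gives the time, the measured TCP pose, the force, the opening and the grip force at its end, in the units of the state.
- sense(): the state, without advancing time (a new reading comes with each control period).
- vision.snapshot(name): name is "side" or "top"; returns a dict with "image" (384x512x3 uint8, blue, green, red), "range_z" (384x512 float32, m along the optical axis (not along the pixel's ray), 0 where there is no reading), "mtx" (3x3 intrinsics, pixels), "dist" ([k1, k2, p1, p2, k3] as OpenCV has them; the pictures are not rectified), "pose" (4x4, takes a point from camera to world coordinates). Camera axes: x right, y down, z forward; pixel columns grow to the right and rows downward; lengths in m; the calibration is good to about 2 mm. A picture is of the moment at which its call begins.
- order.sign_off(): hands the job in; it is judged then, once.
The state is a dict: "t": time; "q": joint angles; "qd": joint speeds; "tau": joint torques, N m; "tcp_pos": TCP position; "tool_rot": TCP orientation; "force": force on the tool from outside, world axes, zero at the start; "ft_torque": the same for the moment, N m; "finger_gap": opening from 0.0 (shut) to 1.0 (fully open); "gripper_force": force on a finger pad.
Only numpy, scipy, OpenCV 4.12 (cv2) and the standard library are available. Lean on these libraries where they do the work, as an engineer would, in place of code of your own. Each camera call takes 0.05 s, during which the arm holds its last target. There are 200 camera calls.

## Working session

There is one attempt and no reset: what is moved stays moved. The work goes in short steps, Python scripts to look and compute and a shell command to move; the robot and the scene stay as the last step left them, time stands still between calls to the robot, and variables do not carry over. Pictures are saved under pics/ and viewed, at most 14 in all, crops included, and the job is handed in when it is done.

```bash
ls; mkdir -p pics; cat > h.py <<'E'
import numpy as np,cv2
from station import sense,vision,order
def snap(n):
    return vision.snapshot(n)
def cloud(s):
    h,w=s['range_z'].shape
    u,v=np.meshgrid(np.arange(w),np.arange(h))
    p=cv2.undistortPoints(np.stack([u,v],-1).reshape(-1,1,2).astype(np.float64),s['mtx'],s['dist']).reshape(h,w,2)
    z=s['range_z'][...,None]
    c=np.concatenate([p*z,z],-1)
    W=c@s['pose'][:3,:3].T+s['pose'][:3,3]
    W[s['range_z']==0]=np.nan
    return W
E
python3 - <<'E'
from h import *
for n in ['top','side']:
    s=snap(n); np.savez('/tmp/%s.npz'%n,**s); cv2.imwrite('pics/%s0.png'%n,cv2.resize(s['image'],(800,600)))
    print(n,s['mtx'].round(1).tolist(),s['dist'],s['pose'].round(3).tolist())
print(sense())
E
```

```text
pics
top [[416.9, 0.0, 255.3], [0.0, 416.9, 200.4], [0.0, 0.0, 1.0]] [0.00734105 0.         0.         0.         0.        ] [[0.002, -0.985, 0.173, 0.355], [-1.0, 0.001, 0.018, 0.145], [-0.018, -0.173, -0.985, 1.372], [0.0, 0.0, 0.0, 1.0]]
side [[445.5, 0.0, 256.5], [0.0, 445.5, 190.2], [0.0, 0.0, 1.0]] [-0.03773397  0.          0.          0.          0.        ] [[-0.328, -0.682, 0.653, -0.161], [-0.944, 0.227, -0.238, 0.432], [0.014, -0.695, -0.719, 0.9], [0.0, 0.0, 0.0, 1.0]]
{'t': 0.1, 'q': array([-1.46051879e+00,  5.28400968e-01,  1.43377231e+00,  1.55859004e-05,
        1.18142434e+00, -1.78494962e-01]), 'qd': array([ 0.00305525, -0.00040422, -0.00264515,  0.00049614,  0.00213435,
        0.00020747]), 'tau': array([-2.71797944e-04, -4.43303239e+01, -1.78586572e+01, -1.87335263e-04,
        3.86662126e-03, -1.32556443e-05]), 'tcp_pos': array([ 0.17794503, -0.59842948,  0.21751505]), 'tool_rot': array([ 9.89594331e-01,  1.43882086e-01,  4.13891688e-05, -1.00165200e-03]), 'force': array([-0.28845257,  0.93495339, -0.85638594]), 'ft_torque': array([ 0.00567976, -0.01603444,  0.04810955]), 'gripper_force': 0.0, 'finger_gap': 1.0006904652079485}
```

View pics/top0.png

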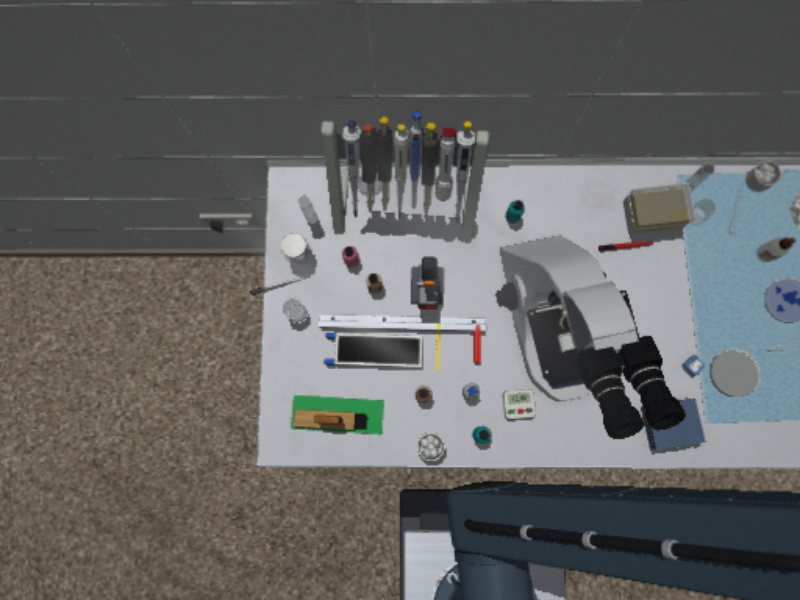

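View pics/side0.png

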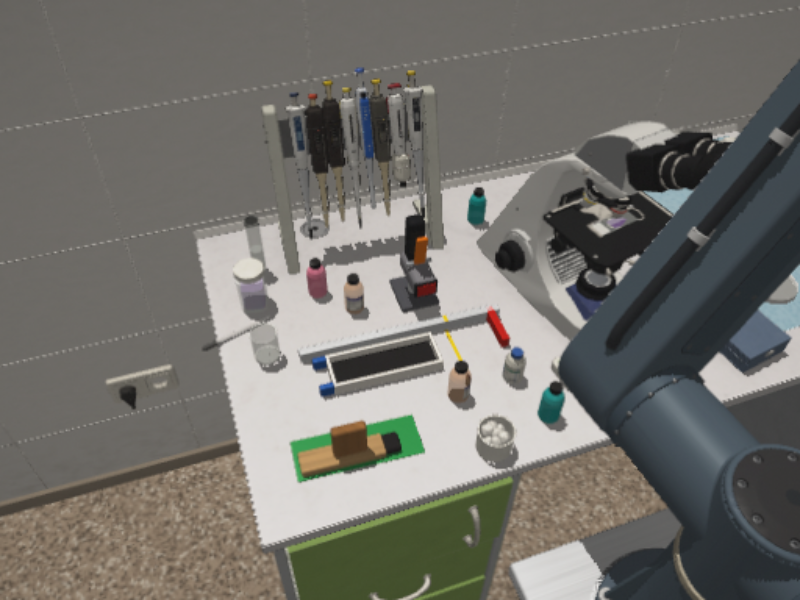

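The targets in the top view are amber at (375,282) behind the fence, amber at (424,395) and white with a blue cap at (471,392). The look-alikes to leave are pink at (350,256) and turquoise at (482,435) and (515,210). I'll confirm with an enlarged crop and measure positions.

```bash
python3 - <<'E'
from h import *
s=dict(np.load('/tmp/top.npz')); t=dict(np.load('/tmp/side.npz'))
a=s['image'][140:310,160:350]; b=t['image'][100:320,120:380]
a=cv2.resize(a,None,fx=3.0,fy=3.0,interpolation=cv2.INTER_CUBIC)
cv2.imwrite('pics/crop1.png',a)
np.save('/tmp/Wt.npy',cloud(s));
for nm,S in(('t',s),('s',t)):
    W=cloud(S)
    img=S['image'];hsv=cv2.cvtColor(img,cv2.COLOR_BGR2HSV)
    def at(n,u,v,r=2):
        u=int(u*.64);v=int(v*.64)
        p=W[v-r:v+r+1,u-r:u+r+1].reshape(-1,3);print(nm,n,np.nanmedian(p,0).round(4),hsv[v,u])
    pts=dict(ambA=(375,278),ambB=(424,390),whA=(471,388),pink=(350,252),clock=(519,404),nose=(361,422),fin=(330,420),finl=(318,420),finr=(340,420),stop=(477,345),stoptop=(477,329),fl=(330,322),fr=(480,322),pockr=(333,350),beaker=(295,312),trig=(428,285),grip=(428,265),yl0=(438,335),yl1=(438,368)) if nm=='t' else dict(ambA=(353,280),ambB=(460,368),whA=(516,354),fin=(348,435),trig=(421,248),grip=(414,228),nose=(392,442))
    for k,v in pts.items(): at(k,*v,r=1)
E
```

```text
t ambA [0.6584 0.2171 0.0778] [90  7 35]
t ambB [0.4303 0.1193 0.0749] [ 0  0 48]
t whA [0.4341 0.0257 0.0646] [110 166 137]
t pink [0.7105 0.2687 0.0786] [150  28  27]
t clock [ 0.4051 -0.0766  0.0187] [ 36   8 161]
t nose [0.3666 0.247  0.0141] [15 41 25]
t fin [0.3721 0.3039 0.076 ] [ 15 164 123]
t finl [0.3721 0.3285 0.0759] [ 15 163 116]
t finr [0.3723 0.2871 0.062 ] [ 15 180  44]
t stop [0.5277 0.0076 0.0204] [  1 189 185]
t stoptop [0.5604 0.0063 0.0199] [  1 175 189]
t fl [0.5737 0.3149 0.0236] [107  10 226]
t fr [ 0.5768 -0.0021  0.0041] [110  11 210]
t pockr [ 0.5173  0.3098 -0.0017] [115   8 185]
t beaker [0.6011 0.3951 0.0015] [107  15 149]
t trig [0.628  0.1139 0.1526] [ 10 161  84]
t grip [0.661  0.1142 0.1701] [120  16  64]
t yl0 [ 0.5505  0.0874 -0.0016] [ 26 205 209]
t yl1 [ 4.808e-01  8.810e-02 -2.000e-04] [ 25 163 214]
s ambA [0.6498 0.226  0.0787] [15 24 43]
s ambB [0.4209 0.1249 0.0783] [15 22 46]
s whA [0.4266 0.0271 0.0667] [110 157 153]
s fin [0.365  0.3166 0.0721] [ 14 146  70]
s trig [0.6274 0.1132 0.1404] [ 13 214 111]
s grip [0.6513 0.1192 0.1665] [150  12  22]
s nose [0.3699 0.2503 0.0164] [10 18 42]
```

View pics/crop1.png

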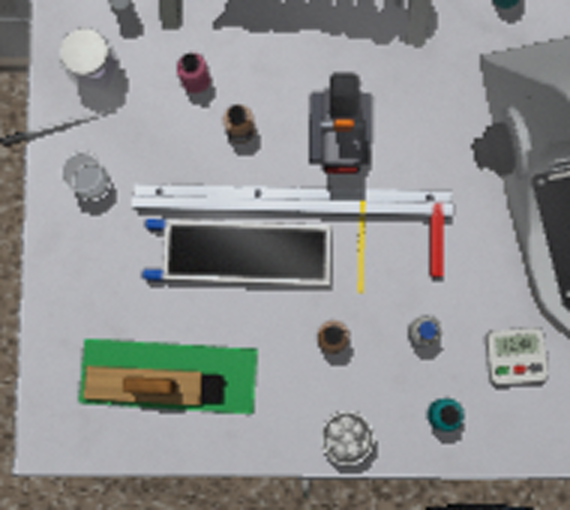

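The crop confirms it: ambers at crop (240,122) and (333,336), white at (427,332). Pink (193,72) and turquoise (445,415) stay put. Next I'll fit the geometry.

```bash
cat > m.py <<'E'
from h import *
def rect(P,mask):
    p=P[mask][:,:2].astype(np.float32); (c,sz,a)=cv2.minAreaRect(p*1000); return len(p),np.round(c,1),np.round(sz,1),round(a,2)
def box(W,x0,x1,y0,y1,z0,z1):
    return (W[...,0]>x0)&(W[...,0]<x1)&(W[...,1]>y0)&(W[...,1]<y1)&(W[...,2]>z0)&(W[...,2]<z1)
def measure(names=('top','side')):
  for n in names:
    s=snap(n); W=cloud(s); W=np.nan_to_num(W,nan=9.); hsv=cv2.cvtColor(s['image'],cv2.COLOR_BGR2HSV);H,S,V=[hsv[...,i].astype(int) for i in range(3)]
    print(n)
    for k,(x,y,z) in dict(ambA=(.655,.222,.078),ambB=(.425,.122,.078),whA=(.43,.026,.066)).items():
        m=box(W,x-.03,x+.03,y-.03,y+.03,z-.006,z+.006)
        if m.any(): print(k,rect(W,m),W[m].mean(0).round(4))
        m=box(W,x-.03,x+.03,y-.03,y+.03,.005,z-.03)
        if m.any(): print('  body',rect(W,m))
    print('fence',rect(W,box(W,.53,.62,-.03,.35,.019,.027)&(S<60)))
    red=((H<6)|(H>174))&(S>120)&(V>80)
    print('stop',rect(W,box(W,.46,.60,-.03,.05,.015,.027)&red))
    print('carrier rim',rect(W,box(W,.47,.563,.09,.33,.017,.027)&(S<60)))
    blue=(H>100)&(H<130)&(S>150)
    print('prongs',rect(W,box(W,.47,.565,.09,.4,.012,.03)&blue))
    m=box(W,.3,.47,.18,.45,.068,.08); print('fin',rect(W,m))
    m=box(W,.3,.47,.15,.45,.009,.019); print('base',rect(W,m))
    g=(H>45)&(H<75)&(S>150);print('mat',rect(W,box(W,.3,.47,.15,.45,-.01,.009)&g))
    m=box(W,.3,.47,.15,.45,.009,.019)&(V<45)&(S<120); print('nose',rect(W,m))
    org=(H<20)&(H>5)&(S>150); m=box(W,.58,.68,.07,.16,.1,.17)&org; print('trig',rect(W,m))
    m=box(W,.6,.72,.07,.16,.163,.176); print('griptop',rect(W,m))
    y=(H>20)&(H<32)&(S>120); print('yellow',rect(W,box(W,.46,.56,.06,.12,-.01,.01)&y))
if __name__=='__main__': measure()
E
python3 m.py
```

```text
top
ambA (29, array([656.8, 221.8]), array([16.1, 17.4]), 87.93) [0.656  0.2215 0.0779]
  body (36, array([652. , 222.2]), array([54.5, 46. ]), 72.46)
ambB (30, array([422.7, 120.9]), array([15.5, 15.3]), 89.89) [0.4231 0.1204 0.0775]
  body (14, array([422. , 126.9]), array([55.8, 39.5]), 22.31)
whA (30, array([428.7,  22.1]), array([17.3, 15.1]), 44.82) [0.4293 0.0223 0.0659]
  body (20, array([423. ,  19.6]), array([44.5, 52.6]), 26.36)
fence (466, array([550.8, 164.4]), array([347.7,  46. ]), 88.57)
stop (85, array([528.9,   6.7]), array([12.6, 75.4]), 88.69)
carrier rim (299, array([521.4, 198.2]), array([213. ,  79.7]), 89.93)
prongs (31, array([519.2, 314. ]), array([16.9, 63.2]), 87.76)
fin (77, array([370.6, 312. ]), array([15.2, 46.4]), 0.05)
base (384, array([380.7, 312.5]), array([213.8, 117.7]), 74.13)
mat (601, array([383. , 299.6]), array([186. ,  67.3]), 86.39)
nose (56, array([369.8, 249. ]), array([25.5, 22.4]), 0.37)
trig (19, array([627.7, 110.8]), array([ 6.8, 17.9]), 3.42)
griptop (81, array([662.5, 109.7]), array([26.9, 26.1]), 88.84)
yellow (32, array([517.1, 
[... 482 characters left out ...]
)
fence (762, array([551.2, 165.5]), array([351. ,  49.1]), 88.56)
stop (125, array([523.8,   7.7]), array([16. , 70.1]), 84.57)
carrier rim (617, array([521.1, 209.2]), array([235.4,  84. ]), 89.75)
prongs (88, array([519. , 314.8]), array([20.5, 67.9]), 88.37)
fin (171, array([371.6, 313.4]), array([49.6, 17. ]), 87.57)
base (677, array([372.3, 313.4]), array([149.2,  38. ]), 86.93)
mat (699, array([383.4, 298.4]), array([186.3,  68.3]), 86.32)
nose (104, array([367.6, 250.1]), array([20.8, 29.6]), 88.4)
trig (124, array([637.3, 111. ]), array([19.5, 26.2]), 84.16)
griptop (94, array([661.5, 111.6]), array([27.9, 26.1]), 89.86)
yellow (48, array([523.4,  88.3]), array([ 6.9, 67.6]), 88.41)
```

```bash
cat > car.py <<'E'
from m import *
def edges(n='top'):
    s=snap(n);W=np.nan_to_num(cloud(s),nan=9.);hsv=cv2.cvtColor(s['image'],cv2.COLOR_BGR2HSV)
    def line(m,axis,side,bins):
        P=W[m][:,:2]*1000; o=1-axis; r=[]
        for b in bins:
            q=P[(P[:,o]>b)&(P[:,o]<b+8)]
            if len(q)>0: r.append([b+4,(q[:,axis].min() if side<0 else q[:,axis].max())])
        r=np.array(r); k=np.polyfit(*r.T,1)
        e=np.abs(r[:,1]-np.polyval(k,r[:,0]));r=r[e<=np.median(e)*2.5+.5];k=np.polyfit(*r.T,1)
        return k[0],k,len(r)
    return W,hsv,line
if __name__=='__main__':
  for n in('top','side'):
    W,hsv,line=edges(n); print(n)
    zt=(W[...,2]>.0185)&(W[...,2]<.027)
    f=zt&box(W,.553,.60,-.02,.34,0,1)
    for nm,m,ax,sd,b,at in [('fence face x',f,0,-1,range(0,330,8),165),('fence back x',f,0,1,range(0,330,8),165),
       ('car -x',zt&box(W,.46,.552,.1,.295,0,1),0,-1,range(110,290,8),200),('car +x',zt&box(W,.46,.5525,.1,.295,0,1),0,1,range(110,290,8),200),
       ('car front y',zt&box(W,.485,.55,.08,.33,0,1),1,-1,range(490,540,8),520),('car rear y',zt&(hsv[...,1]<90)&box(W,.497,.54,.2,.33,0,1),1,1,range(500,540,8),520)]:
        try: k=line(m,ax,sd,b); print(nm,'slope deg %.2f'%np.degrees(np.arctan(k[0])),'at',at,np.polyval(k[1],at).round(1),k[2])
        except Exception as e: print(nm,e)
E
python3 car.py
```

```text
top
fence face x slope deg 1.68 at 165 560.4 42
fence back x slope deg 1.41 at 165 572.2 40
car -x slope deg 1.82 at 200 483.2 22
car +x slope deg 2.33 at 200 546.4 22
car front y slope deg -5.20 at 520 122.8 7
car rear y slope deg -3.24 at 520 301.2 5
side
fence face x slope deg 1.46 at 165 558.6 40
fence back x slope deg 1.44 at 165 573.8 40
car -x slope deg 2.02 at 200 481.6 20
car +x slope deg 1.84 at 200 548.0 20
car front y slope deg -2.35 at 520 123.1 7
car rear y slope deg -1.94 at 520 304.1 5
```

```bash
python3 -m crank '[{"dp":[0.1,1,0.5],"angular":[0,0,8]},{"dp":[0.1,1,0.5],"angular":[0,0,8]},{"dp":[0.1,1,0.3],"angular":[0,0,8]},{"dp":[0.3,1,0],"angular":[0,0,8]},{"dp":[0.4,1,0],"angular":[0,0,8]},{"dp":[0.4,1,0],"angular":[0,0,8]},{"dp":[0.4,1,0],"angular":[0,0,8]},{"dp":[0.4,1,0],"angular":[0,0,8]},{"dp":[0.4,1,0],"angular":[0,0,8]},{"dp":[0.5,1,0],"angular":[0,0,0]},{"dp":[0.5,1,0],"angular":[0,0,0]},{"dp":[0.5,1,0],"angular":[0,0,0]},{"dp":[0.5,1,0],"angular":[0,0,0]},{"dp":[0.5,1,0],"angular":[0,0,0]},{"dp":[0.5,1,0],"angular":[0,0,0]},{"dp":[0.5,1,0],"angular":[0,0,0]}]' 0.2 40
```

```text
t: 1.9
tcp_pos: [0.3615, -0.1178, 0.2577]
tool_rot: [0.716, 0.698, 0.0, 0.0]
force: [-0.3, 0.1, -0.5]
finger_gap: 0.799
gripper_force: 0.0
```

```bash
python3 -m crank '[{"dp":[0.55,1,0],"angular":[0,0,0]},{"dp":[0.55,1,-0.3],"angular":[0,0,0]},{"dp":[0.55,1,-0.5],"angular":[0,0,0]},{"dp":[0.4,1,-0.5],"angular":[0,0,0]},{"dp":[0.18,0.7,-0.5],"angular":[0,0,0]},{"dp":[0,0,-1],"angular":[0,0,0]},{"dp":[0,0,-1],"angular":[0,0,0]},{"dp":[0,0,-1],"angular":[0,0,0]},{"dp":[0,0,0],"angular":[0,0,0]},{"dp":[0,0,0],"angular":[0,0,0]}]' 0.2 40
python3 - <<'E'
from h import *
s=snap('side');cv2.imwrite('pics/a.png',cv2.resize(s['image'][150:300,200:400],(800,600)))
print(sense()['tcp_pos'])
E
```

```text
t: 2.9
tcp_pos: [0.4279, 0.0219, 0.1135]
tool_rot: [0.716, 0.698, -0.0, -0.0]
force: [0.5, 0.1, -0.0]
finger_gap: 0.8
gripper_force: 0.0
[0.4287075  0.0217098  0.11422979]
```

View pics/a.png

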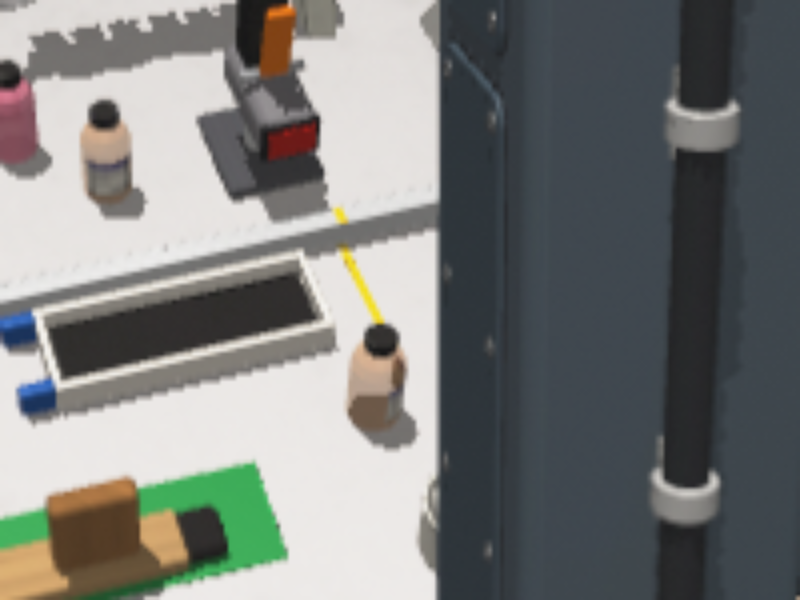

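The side crop shows both ambers and the tray; the arm hides the white bottle. I'll descend on the fitted position.

```bash
python3 -m crank '[{"dp":[0,0.05,-0.6],"angular":[0,0,0]},{"dp":[0,0,-0.7],"angular":[0,0,0]},{"dp":[0,0,-0.7],"angular":[0,0,0]},{"dp":[0,0,-0.6],"angular":[0,0,0]},{"dp":[0,0,0],"angular":[0,0,0]},{"dp":[0,0,0],"angular":[0,0,0]}]' 0.2 40
python3 -m crank '[{"dp":[0,0,0],"angular":[0,0,0]},{"dp":[0,0,0],"angular":[0,0,0]},{"dp":[0,0,0],"angular":[0,0,0]},{"dp":[0,0,0],"angular":[0,0,0]},{"dp":[0,0,0],"angular":[0,0,0]},{"dp":[0,0,0],"angular":[0,0,0]},{"dp":[0,0,0],"angular":[0,0,0]},{"dp":[0,0,0],"angular":[0,0,0]}]' 1 35
```

```text
t: 3.55
tcp_pos: [0.429, 0.0231, 0.0366]
tool_rot: [0.716, 0.698, 0.001, 0.001]
force: [-1.2, -0.9, -0.6]
finger_gap: 0.797
gripper_force: 0.0
t: 4.35
tcp_pos: [0.4289, 0.0232, 0.0365]
tool_rot: [0.716, 0.698, 0.001, 0.001]
force: [-0.4, -0.7, 8.2]
finger_gap: 0.362
gripper_force: 34.0
```

```bash
python3 -m crank '[{"dp":[0,0,0.4],"angular":[0,0,0]},{"dp":[0,0,0.8],"angular":[0,0,0]},{"dp":[0,0,0.8],"angular":[0,0,0]},{"dp":[0.3,0.5,0],"angular":[0,0,0]},{"dp":[0.6,0.9,0],"angular":[0,0,0]},{"dp":[0.7,1,0],"angular":[0,0,0]},{"dp":[0.7,1,0],"angular":[0,0,0]},{"dp":[0.4,0.6,0],"angular":[0,0,0]},{"dp":[0.1,0.23,0],"angular":[0,0,0]},{"dp":[0,0,0],"angular":[0,0,0]},{"dp":[0,0,-0.5],"angular":[0,0,0]},{"dp":[0,0,0],"angular":[0,0,0]},{"dp":[0,0,0],"angular":[0,0,0]}]' 1 35
python3 - <<'E'
from h import *
for n in('side','top'):
    s=snap(n);W=np.nan_to_num(cloud(s),nan=9)
    cv2.imwrite('pics/b%s.png'%n,cv2.resize(s['image'][110:290,160:400] if n=='side' else s['image'][140:320,160:400],(800,600)))
E
```

```text
t: 5.65
tcp_pos: [0.5107, 0.1493, 0.0803]
tool_rot: [0.716, 0.698, -0.001, -0.001]
force: [0.6, -0.2, 0.0]
finger_gap: 0.365
gripper_force: 34.9
```

View pics/bside.png

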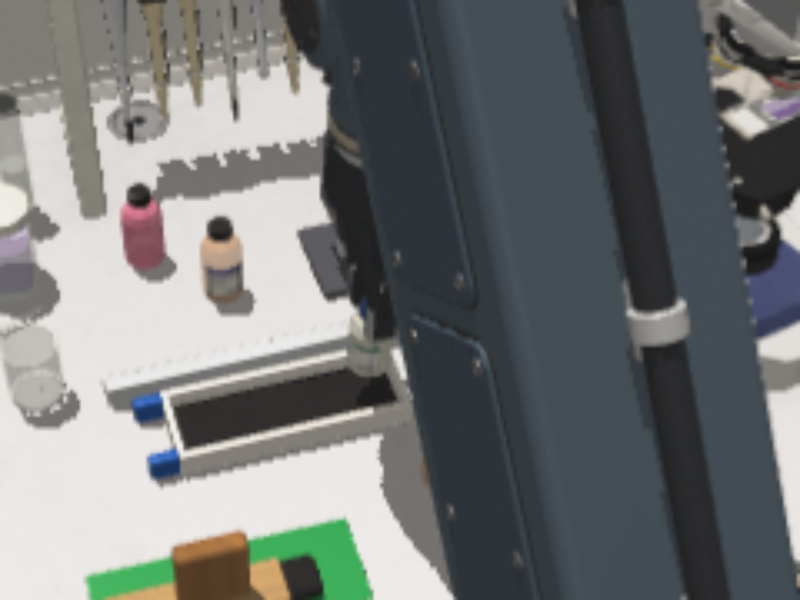

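Held white bottle shows at crop (365,345), over the front slot. Lowering.

```bash
python3 -m crank '[{"dp":[0.07,0.03,-0.4],"angular":[0,0,0]},{"dp":[0,0,-0.4],"angular":[0,0,0]},{"dp":[0,0,-0.25],"angular":[0,0,0]},{"dp":[0,0,-0.08],"angular":[0,0,0]},{"dp":[0,0,0],"angular":[0,0,0]},{"dp":[0,0,-0.03],"angular":[0,0,0]},{"dp":[0,0,0],"angular":[0,0,0]}]'
```

```text
t: 6.45
tcp_pos: [0.5142, 0.1513, 0.0458]
tool_rot: [0.716, 0.698, 0.0, 0.0]
force: [-0.4, -0.9, 0.4]
finger_gap: 0.363
gripper_force: 34.9
```

```bash
python3 -m crank '[{"dp":[0,0,-0.04],"angular":[0,0,0]},{"dp":[0,0,0],"angular":[0,0,0]},{"dp":[0,0,0],"angular":[0,0,0]}]'; python3 -m crank '[{"dp":[0,0,0],"angular":[0,0,0]},{"dp":[0,0,0],"angular":[0,0,0]},{"dp":[0,0,0],"angular":[0,0,0]},{"dp":[0,0,0],"angular":[0,0,0]},{"dp":[0,0,0],"angular":[0,0,0]}]' 0.25
```

```text
t: 6.75
tcp_pos: [0.5144, 0.1512, 0.0447]
tool_rot: [0.716, 0.698, 0.0, 0.0]
force: [1.0, -0.4, 0.8]
finger_gap: 0.36
gripper_force: 35.0
t: 7.25
tcp_pos: [0.514, 0.1512, 0.0444]
tool_rot: [0.716, 0.698, -0.0, -0.0]
force: [-0.0, 0.3, -0.1]
finger_gap: 0.749
gripper_force: 0.0
```

```bash
python3 -m crank '[{"dp":[0,0,0.7],"angular":[0,0,0]},{"dp":[0,0,1],"angular":[0,0,0]},{"dp":[0,0,1],"angular":[0,0,0]},{"dp":[-0.5,-0.2,0.3],"angular":[0,0,0]},{"dp":[-0.9,-0.3,0],"angular":[0,0,0]},{"dp":[-0.9,-0.3,0],"angular":[0,0,0]},{"dp":[-0.6,-0.2,0],"angular":[0,0,0]},{"dp":[-0.15,0,0],"angular":[0,0,0]},{"dp":[0,0,0],"angular":[0,0,0]},{"dp":[0,0,-0.7],"angular":[0,0,0]},{"dp":[0,0,-0.8],"angular":[0,0,0]},{"dp":[0,0,-0.8],"angular":[0,0,0]},{"dp":[0,0,-0.78],"angular":[0,0,0]},{"dp":[0,0,0],"angular":[0,0,0]},{"dp":[0,0,0],"angular":[0,0,0]}]' 0.2
python3 -m crank '[{"dp":[0,0,0],"angular":[0,0,0]},{"dp":[0,0,0],"angular":[0,0,0]},{"dp":[0,0,0],"angular":[0,0,0]},{"dp":[0,0,0],"angular":[0,0,0]},{"dp":[0,0,0],"angular":[0,0,0]},{"dp":[0,0,0],"angular":[0,0,0]},{"dp":[0,0,0],"angular":[0,0,0]}]' 1 35
```

```text
t: 8.75
tcp_pos: [0.4237, 0.1214, 0.0418]
tool_rot: [0.716, 0.698, 0.0, 0.0]
force: [-0.2, -0.4, 0.6]
finger_gap: 0.801
gripper_force: 0.0
t: 9.45
tcp_pos: [0.4236, 0.1213, 0.0432]
tool_rot: [0.716, 0.698, 0.001, 0.001]
force: [0.6, -0.1, 6.0]
finger_gap: 0.378
gripper_force: 34.4
```

```bash
python3 -m crank '[{"dp":[0,0,0.4],"angular":[0,0,0]},{"dp":[0,0.3,0.9],"angular":[0,0,0]},{"dp":[0,0.8,0.9],"angular":[0,0,0]},{"dp":[0.2,0.9,0],"angular":[0,0,0]},{"dp":[0.6,0.4,0],"angular":[0,0,0]},{"dp":[0.8,0,0],"angular":[0,0,0]},{"dp":[0.8,0,0],"angular":[0,0,0]},{"dp":[0.5,0,0],"angular":[0,0,0]},{"dp":[0.1,0,0],"angular":[0,0,0]},{"dp":[0,0,0],"angular":[0,0,0]},{"dp":[0,0,-0.5],"angular":[0,0,0]},{"dp":[0,0,-0.7],"angular":[0,0,0]},{"dp":[0,0,-0.5],"angular":[0,0,0]},{"dp":[0,0,-0.15],"angular":[0,0,0]},{"dp":[0,0,0],"angular":[0,0,0]},{"dp":[0,0,0],"angular":[0,0,0]}]'
```

```text
t: 11.05
tcp_pos: [0.5123, 0.1933, 0.053]
tool_rot: [0.716, 0.698, 0.0, 0.0]
force: [0.2, -0.1, -0.1]
finger_gap: 0.379
gripper_force: 35.1
```

```bash
python3 -m crank '[{"dp":[0.07,0,-0.05],"angular":[0,0,0]},{"dp":[0,0,-0.05],"angular":[0,0,0]},{"dp":[0,0,0],"angular":[0,0,0]},{"dp":[0,0,0],"angular":[0,0,0]}]'; python3 -m crank '[{"dp":[0,0,0],"angular":[0,0,0]},{"dp":[0,0,0],"angular":[0,0,0]},{"dp":[0,0,0],"angular":[0,0,0]},{"dp":[0,0,0],"angular":[0,0,0]},{"dp":[0,0,0],"angular":[0,0,0]}]' 0.25
```

```text
t: 11.45
tcp_pos: [0.5157, 0.1934, 0.0511]
tool_rot: [0.716, 0.698, 0.001, 0.001]
force: [-0.7, -0.2, 7.9]
finger_gap: 0.379
gripper_force: 35.8
t: 11.95
tcp_pos: [0.5145, 0.1932, 0.0494]
tool_rot: [0.716, 0.698, -0.0, -0.0]
force: [0.5, 0.3, 0.4]
finger_gap: 0.755
gripper_force: 0.0
```

```bash
python3 -m crank '[{"dp":[0,0,0.7],"angular":[0,0,0]},{"dp":[0,0,1],"angular":[0,0,0]},{"dp":[0,0,1],"angular":[0,0,0]},{"dp":[0.5,0.2,0.3],"angular":[0,0,0]},{"dp":[0.9,0.3,0],"angular":[0,0,0]},{"dp":[1,0.3,0],"angular":[0,0,0]},{"dp":[1,0.17,0],"angular":[0,0,0]},{"dp":[0.9,0,0],"angular":[0,0,0]},{"dp":[0.4,0,0],"angular":[0,0,0]},{"dp":[0,0,0],"angular":[0,0,0]},{"dp":[0,0,0],"angular":[0,0,0]}]' 0.25
python3 - <<'E'
from m import *
for n in('top','side'):
    s=snap(n);W=np.nan_to_num(cloud(s),nan=9.)
    for k,m in dict(ambAcap=box(W,.62,.69,.19,.25,.074,.082),ambAbody=box(W,.62,.69,.19,.25,.02,.06),slots=box(W,.48,.55,.125,.22,.06,.09),pink=box(W,.69,.74,.24,.30,.07,.082)).items():
        print(n,k,rect(W,m) if m.sum()>3 else None)
    hsv=cv2.cvtColor(s['image'],cv2.COLOR_BGR2HSV)
    m=box(W,.3,.47,.18,.45,.066,.08)&(hsv[...,1]>80); print('fin',rect(W,m) if m.sum()>3 else None)
s=snap('side');cv2.imwrite('pics/c.png',cv2.resize(s['image'][110:290,160:400],(800,600)))
E
```

```text
t: 13.05
tcp_pos: [0.6546, 0.2222, 0.1388]
tool_rot: [0.716, 0.698, -0.001, -0.001]
force: [-0.2, 0.9, -0.3]
finger_gap: 0.751
gripper_force: 0.0
top ambAcap None
top ambAbody None
top slots None
top pink None
fin None
side ambAcap (38, array([656.4, 222.9]), array([19.5, 18.1]), 28.55)
side ambAbody (153, array([649.2, 223. ]), array([23.2, 33. ]), 1.77)
side slots (145, array([512.6, 193.9]), array([28.7, 29.6]), 23.86)
side pink (39, array([714.2, 275.1]), array([19.3, 16.3]), 8.11)
fin (179, array([371.8, 313.3]), array([49.4, 17.9]), 88.57)
```

View pics/c.png

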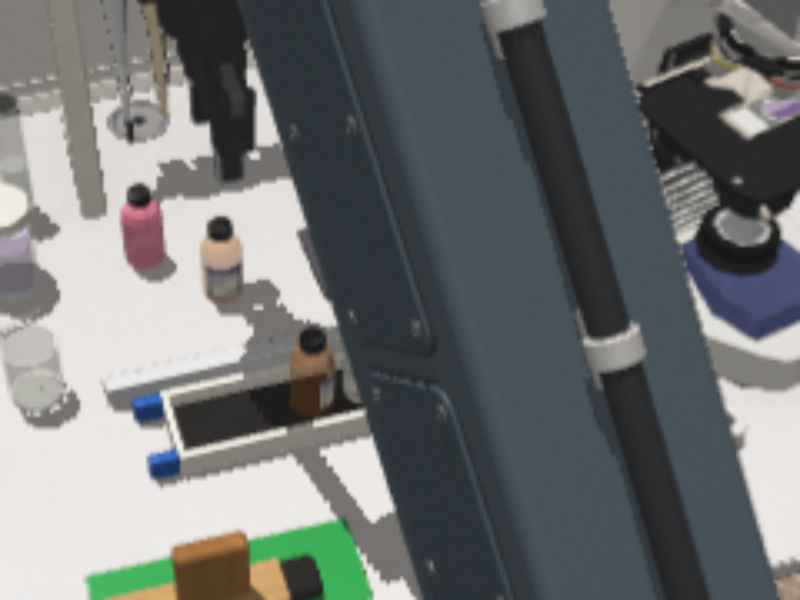

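Amber_b stands upright in the tray at (313,370); amber_a at (222,260) is clear of the pink one. Descending on amber_a.

```bash
python3 -m crank '[{"dp":[0.03,0,-0.6],"angular":[0,0,0]},{"dp":[0,0,-0.8],"angular":[0,0,0]},{"dp":[0,0,-0.8],"angular":[0,0,0]},{"dp":[0,0,-0.7],"angular":[0,0,0]},{"dp":[0,0,-0.33],"angular":[0,0,0]},{"dp":[0,0,0],"angular":[0,0,0]},{"dp":[0,0,0],"angular":[0,0,0]}]' 0.25
python3 -m crank '[{"dp":[0,0,0],"angular":[0,0,0]},{"dp":[0,0,0],"angular":[0,0,0]},{"dp":[0,0,0],"angular":[0,0,0]},{"dp":[0,0,0],"angular":[0,0,0]},{"dp":[0,0,0],"angular":[0,0,0]},{"dp":[0,0,0],"angular":[0,0,0]},{"dp":[0,0,0],"angular":[0,0,0]}]' 1 35
```

```text
t: 13.9
tcp_pos: [0.6569, 0.2225, 0.0434]
tool_rot: [0.716, 0.698, 0.0, 0.0]
force: [-0.8, 0.8, 0.8]
finger_gap: 0.747
gripper_force: 0.0
t: 14.6
tcp_pos: [0.6574, 0.2225, 0.0442]
tool_rot: [0.716, 0.698, 0.001, 0.001]
force: [-1.0, -0.6, 6.0]
finger_gap: 0.378
gripper_force: 34.7
```

```bash
python3 -m crank '[{"dp":[0,0,0.4],"angular":[0,0,0]},{"dp":[0,0,0.8],"angular":[0,0,0]},{"dp":[-0.3,0.12,0.4],"angular":[0,0,0]},{"dp":[-0.7,0.1,0],"angular":[0,0,0]},{"dp":[-0.9,0.1,0],"angular":[0,0,0]},{"dp":[-0.9,0.1,0],"angular":[0,0,0]},{"dp":[-0.9,0,0],"angular":[0,0,0]},{"dp":[-0.7,0,0],"angular":[0,0,0]},{"dp":[-0.3,0,0],"angular":[0,0,0]},{"dp":[0,0,0],"angular":[0,0,0]},{"dp":[0,0,-0.5],"angular":[0,0,0]},{"dp":[0,0,-0.5],"angular":[0,0,0]},{"dp":[0,0,-0.25],"angular":[0,0,0]},{"dp":[0,0,0],"angular":[0,0,0]},{"dp":[0,0,0],"angular":[0,0,0]}]'
```

```text
t: 16.1
tcp_pos: [0.5166, 0.2349, 0.0531]
tool_rot: [0.716, 0.698, 0.001, 0.0]
force: [-0.5, 0.0, -0.7]
finger_gap: 0.38
gripper_force: 35.5
```

```bash
python3 -m crank '[{"dp":[0,0,-0.06],"angular":[0,0,0]},{"dp":[0,0,-0.04],"angular":[0,0,0]},{"dp":[0,0,0],"angular":[0,0,0]},{"dp":[0,0,0],"angular":[0,0,0]}]'; python3 -m crank '[{"dp":[0,0,0],"angular":[0,0,0]},{"dp":[0,0,0],"angular":[0,0,0]},{"dp":[0,0,0],"angular":[0,0,0]},{"dp":[0,0,0],"angular":[0,0,0]},{"dp":[0,0,0],"angular":[0,0,0]},{"dp":[0,0,0.6],"angular":[0,0,0]},{"dp":[0,0,1],"angular":[0,0,0]},{"dp":[0,0,1],"angular":[0,0,0]},{"dp":[-0.5,0.2,0.6],"angular":[0,0,0]},{"dp":[-0.8,0.5,0.5],"angular":[0,0,0]},{"dp":[-0.9,0.5,0],"angular":[0,0,0]},{"dp":[-0.9,0.5,0],"angular":[0,0,0]},{"dp":[-0.9,0.5,0],"angular":[0,0,0]},{"dp":[-0.6,0.3,0],"angular":[0,0,0]},{"dp":[-0.2,0.1,0],"angular":[0,0,0]},{"dp":[0,0,0],"angular":[0,0,0]},{"dp":[0,0,0],"angular":[0,0,0]}]' 0.25
python3 - <<'E'
from m import *
s=snap('top');cv2.imwrite('pics/d.png',cv2.resize(s['image'][140:320,150:390],(800,600)))
for n in('top','side'):
    s=snap(n);W=np.nan_to_num(cloud(s),nan=9.);hsv=cv2.cvtColor(s['image'],cv2.COLOR_BGR2HSV)
    for k,m in dict(w=box(W,.48,.55,.125,.171,.06,.08),b=box(W,.48,.55,.172,.213,.078,.092),a=box(W,.48,.55,.214,.26,.078,.092),fin=box(W,.3,.45,.18,.45,.066,.08)&(hsv[...,1]>80),base=box(W,.3,.45,.18,.45,.009,.019)).items():
        print(n,k,rect(W,m) if m.sum()>3 else None)
E
python3 car.py
```

```text
t: 16.5
tcp_pos: [0.5169, 0.2352, 0.0518]
tool_rot: [0.716, 0.698, 0.001, 0.001]
force: [-0.5, -0.8, 8.8]
finger_gap: 0.377
gripper_force: 36.2
t: 18.2
tcp_pos: [0.3727, 0.3129, 0.1612]
tool_rot: [0.716, 0.698, 0.001, 0.0]
force: [-0.9, 0.8, -0.1]
finger_gap: 0.747
gripper_force: 0.0
top w (43, array([513.7, 151.3]), array([22.7, 20.8]), 62.3)
top b (32, array([514.7, 192.1]), array([15.6, 16.4]), 89.66)
top a (34, array([516.3, 234.1]), array([18.4, 17.8]), 47.37)
top fin None
top base (157, array([352.6, 295.1]), array([ 94.9, 181. ]), 1.2)
side w (73, array([511.3, 151.9]), array([21.7, 21.3]), 36.82)
side b (52, array([514.9, 192.9]), array([17.1, 20.5]), 71.13)
side a (54, array([516.3, 235.9]), array([17. , 18.3]), 72.49)
side fin (180, array([371.2, 313.4]), array([49.6, 16.5]), 86.38)
side base (673, array([373.2, 313.3]), array([149.4,  38.2]), 87.22)
top
fence face x slope deg 1.48 at 165 560.4 39
fence back x slope deg 1.48 at 165 572.2 42
car -x slope deg 1.77 at 200 483.2 21
car +x slope deg 2.42 at 200 546.5 22
car front y slope deg -2.76 at 520 123.3 7
car rear y slope deg -3.41 at 520 301.3 5
side
fence face x slope deg 1.22 at 165 560.8 17
fence back x slope deg 1.51 at 165 573.2 19
car -x slope deg 1.90 at 200 481.8 17
car +x slope deg -13.61 at 200 505.2 15
car front y slope deg -3.22 at 520 123.2 7
car rear y slope deg -2.26 at 520 304.1 5
```

View pics/d.png

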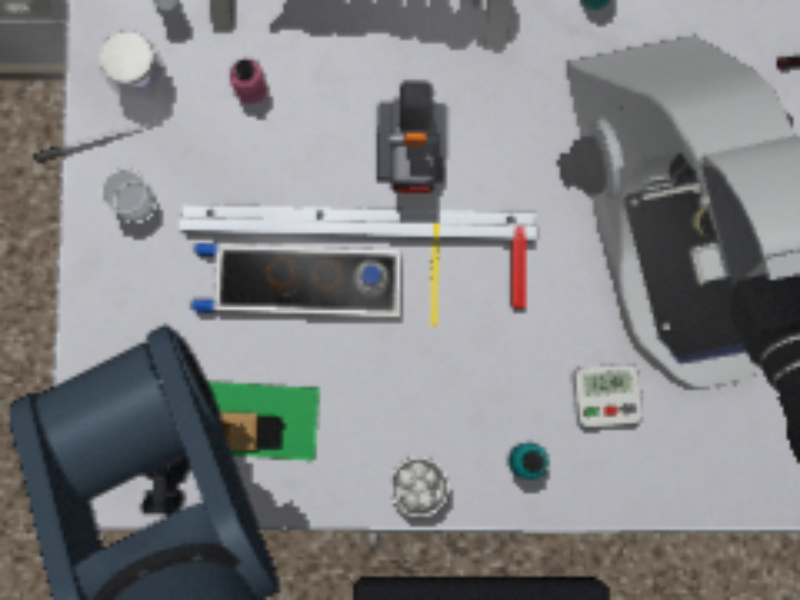

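The picture shows the white bottle at (371,274) and ambers at (325,274) and (282,274) standing in the tray, with the stick undisturbed. Grasping the fin.

```bash
python3 -m crank '[{"dp":[-0.03,0,-0.6],"angular":[0,0,0]},{"dp":[0,0,-0.8],"angular":[0,0,0]},{"dp":[0,0,-0.8],"angular":[0,0,0]},{"dp":[0,0,-0.8],"angular":[0,0,0]},{"dp":[0,0,-0.5],"angular":[0,0,0]},{"dp":[0,0,0],"angular":[0,0,0]},{"dp":[0,0,0],"angular":[0,0,0]}]' 0.35
python3 -m crank '[{"dp":[0,0,0],"angular":[0,0,0]},{"dp":[0,0,0],"angular":[0,0,0]},{"dp":[0,0,0],"angular":[0,0,0]},{"dp":[0,0,0],"angular":[0,0,0]},{"dp":[0,0,0],"angular":[0,0,0]},{"dp":[0,0,0],"angular":[0,0,0]},{"dp":[0,0,0],"angular":[0,0,0]},{"dp":[0,0,0],"angular":[0,0,0]}]' 1 90
python3 -m crank '[{"dp":[0,0,0.3],"angular":[0,0,0]},{"dp":[0,0,0.5],"angular":[0,0,0]},{"dp":[0,0,0.5],"angular":[0,0,0]},{"dp":[0,0,0],"angular":[0,0,0]},{"dp":[0,0,0],"angular":[0,0,0]}]'
```

```text
t: 19.15
tcp_pos: [0.371, 0.3128, 0.0561]
tool_rot: [0.716, 0.698, -0.0, -0.0]
force: [-0.5, -0.1, 0.5]
finger_gap: 0.65
gripper_force: 0.0
t: 19.95
tcp_pos: [0.3717, 0.3133, 0.0572]
tool_rot: [0.716, 0.698, 0.001, 0.0]
force: [0.6, -0.7, 5.4]
finger_gap: 0.147
gripper_force: 88.0
t: 20.45
tcp_pos: [0.3705, 0.3129, 0.0953]
tool_rot: [0.716, 0.698, 0.0, 0.0]
force: [1.2, -0.6, -2.1]
finger_gap: 0.146
gripper_force: 88.3
```

```bash
python3 -m crank '[{"dp":[0.3,-0.4,0.2],"angular":[0,0,0]},{"dp":[0.5,-0.7,0],"angular":[0,0,0]},{"dp":[0.7,-0.8,0],"angular":[0,0,0]},{"dp":[0.7,-0.8,-0.2],"angular":[0,0,0]},{"dp":[0.35,-0.5,-0.4],"angular":[0,0,0]},{"dp":[0.1,-0.13,-0.5],"angular":[0,0,0]},{"dp":[0,0,-0.37],"angular":[0,0,0]},{"dp":[0,0,0],"angular":[0,0,0]},{"dp":[0,0,0],"angular":[0,0,0]}]'
python3 - <<'E'
from m import *
for n in('side','top'):
    s=snap(n);W=np.nan_to_num(cloud(s),nan=9.);hsv=cv2.cvtColor(s['image'],cv2.COLOR_BGR2HSV)
    cv2.imwrite('pics/e%s.png'%n,cv2.resize(s['image'][130:290,160:380],(800,582)))
    for k,m in dict(base=box(W,.4,.476,.1,.35,.008,.022)).items():
        print(n,k,rect(W,m) if m.sum()>3 else None)
E
```

```text
t: 21.35
tcp_pos: [0.449, 0.2132, 0.0563]
tool_rot: [0.716, 0.698, -0.001, -0.001]
force: [0.5, -0.6, -1.5]
finger_gap: 0.148
gripper_force: 88.4
side base (547, array([449.3, 224.8]), array([127.1,  38.3]), 88.22)
top base (38, array([437.4, 241.9]), array([ 36.2, 211.9]), 6.64)
```

View pics/eside.png

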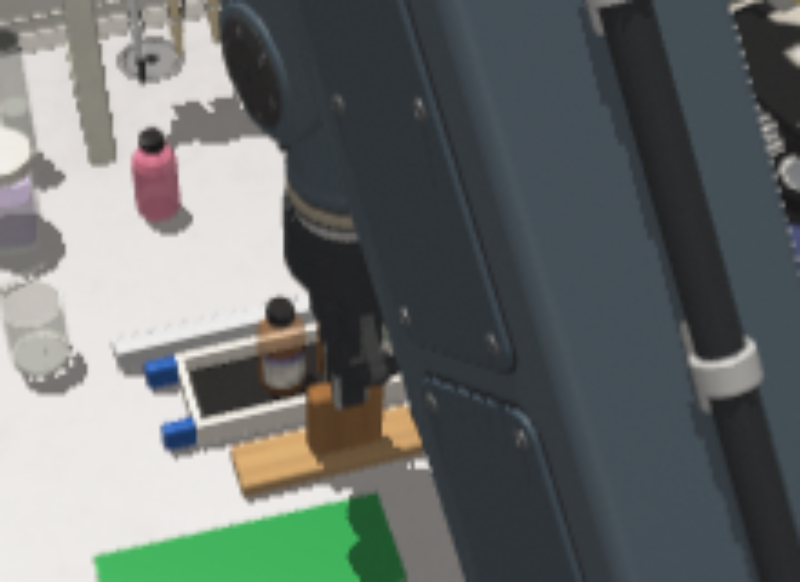

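The stick (crop 240–430, 400–490) is held straight beside the tray. Pushing the tray sideways gently.

```bash
python3 -m crank '[{"dp":[0.2,0,0],"angular":[0,0,0]},{"dp":[0.2,0,0],"angular":[0,0,0]},{"dp":[0.05,0,0],"angular":[0,0,0]},{"dp":[0.05,0,0],"angular":[0,0,0]},{"dp":[0.05,0,0],"angular":[0,0,0]},{"dp":[0.05,0,0],"angular":[0,0,0]},{"dp":[0.05,0,0],"angular":[0,0,0]},{"dp":[0.05,0,0],"angular":[0,0,0]},{"dp":[0.05,0,0],"angular":[0,0,0]},{"dp":[0.05,0,0],"angular":[0,0,0]}]'
python3 -m crank '[{"dp":[0.04,0,0],"angular":[0,0,0]},{"dp":[0.04,0,0],"angular":[0,0,0]},{"dp":[0.04,0,0],"angular":[0,0,0]}]'
```

```text
t: 22.45
tcp_pos: [0.4717, 0.2126, 0.0564]
tool_rot: [0.716, 0.698, -0.002, -0.001]
force: [-2.9, 0.7, -3.1]
finger_gap: 0.147
gripper_force: 88.2
t: 22.75
tcp_pos: [0.4768, 0.2128, 0.0568]
tool_rot: [0.716, 0.698, -0.001, -0.001]
force: [-4.9, 0.0, -0.7]
finger_gap: 0.145
gripper_force: 88.5
```

```bash
for i in 1 2 3; do python3 -m crank '[{"dp":[0.04,0,0],"angular":[0,0,0]},{"dp":[0.02,0,0],"angular":[0,0,0]},{"dp":[0,0,0],"angular":[0,0,0]}]' | grep -E "tcp|force: \["; done
```

```text
tcp_pos: [0.4773, 0.2128, 0.0569]
force: [-6.3, -0.5, 0.7]
tcp_pos: [0.4776, 0.2128, 0.057]
force: [-7.9, 0.7, 3.5]
tcp_pos: [0.4781, 0.2127, 0.0569]
force: [-9.1, 1.0, 5.6]
```

```bash
python3 -m crank '[{"dp":[0.1,0,0],"angular":[0,0,0]},{"dp":[0.1,0,0],"angular":[0,0,0]},{"dp":[0,0,0],"angular":[0,0,0]},{"dp":[0,0,0],"angular":[0,0,0]}]'; python3 car.py
```

```text
t: 24.05
tcp_pos: [0.4804, 0.2119, 0.0564]
tool_rot: [0.716, 0.698, -0.008, -0.005]
force: [-13.7, -1.1, 7.8]
finger_gap: 0.148
gripper_force: 89.8
top
fence face x slope deg 3.09 at 165 562.4 24
fence back x slope deg 1.55 at 165 571.9 29
car -x slope deg -0.16 at 200 494.6 4
car +x slope deg -38.09 at 200 466.3 5
car front y slope deg -5.29 at 520 122.8 7
car rear y polyfit() missing 2 required positional arguments: 'y' and 'deg'
side
fence face x slope deg -2.41 at 165 560.2 13
fence back x slope deg 3.54 at 165 569.2 13
car -x slope deg 1.33 at 200 463.0 15
car +x slope deg 8.17 at 200 494.4 17
car front y slope deg 72.40 at 520 239.8 6
car rear y slope deg -30.18 at 520 308.3 5
```

```bash
python3 -m crank '[{"dp":[-0.3,0,0],"angular":[0,0,0]},{"dp":[-0.5,0,0],"angular":[0,0,0]},{"dp":[-0.45,0,0.5],"angular":[0,0,0]},{"dp":[0,0.4,0.5],"angular":[0,0,0]},{"dp":[0,0.8,0],"angular":[0,0,0]},{"dp":[0,1,0],"angular":[0,0,0]},{"dp":[0,1,0],"angular":[0,0,0]},{"dp":[0,1,0],"angular":[0,0,0]},{"dp":[0,1,0],"angular":[0,0,0]},{"dp":[0,0.8,0],"angular":[0,0,0]},{"dp":[0.3,0.6,0],"angular":[0,0,0]},{"dp":[0.6,0.2,0],"angular":[0,0,0]},{"dp":[0.7,0,0],"angular":[0,0,0]},{"dp":[0.7,0,0],"angular":[0,0,0]},{"dp":[0.4,0,0],"angular":[0,0,0]},{"dp":[0,0,0],"angular":[0,0,0]},{"dp":[0,0,0],"angular":[0,0,0]}]'
python3 car.py
python3 - <<'E'
from m import *
for n in('side','top'):
    s=snap(n);W=np.nan_to_num(cloud(s),nan=9.);hsv=cv2.cvtColor(s['image'],cv2.COLOR_BGR2HSV)
    H,S,V=[hsv[...,i].astype(int) for i in range(3)]
    if n=='top':cv2.imwrite('pics/f.png',cv2.resize(s['image'][130:290,160:380],(800,582)))
    print(n,'stick',rect(W,box(W,.49,.58,.3,.52,.037,.051)),'prongs',rect(W,box(W,.47,.575,.25,.4,.012,.03)&(H>100)&(H<130)&(S>150)))
E
```

```text
t: 25.85
tcp_pos: [0.5325, 0.4169, 0.0869]
tool_rot: [0.716, 0.698, 0.0, -0.0]
force: [-0.7, -1.2, -1.7]
finger_gap: 0.147
gripper_force: 88.5
top
fence face x slope deg -0.19 at 165 556.3 41
fence back x slope deg 1.57 at 165 572.1 42
car -x slope deg 1.35 at 200 495.8 21
car +x slope deg -0.41 at 200 504.4 21
car front y slope deg -5.19 at 520 122.8 7
car rear y slope deg -3.58 at 520 301.4 5
side
fence face x slope deg 14.25 at 165 517.2 5
fence back x slope deg 6.92 at 165 558.6 5
car -x slope deg 40.61 at 200 420.1 1
car +x slope deg 40.93 at 200 425.0 1
car front y slope deg 13.34 at 520 296.2 7
car rear y slope deg -30.37 at 520 308.4 5
side stick (708, array([545.9, 416.9]), array([150.1,  69.3]), 89.1) prongs (88, array([530.4, 314.7]), array([19.8, 68.4]), 88.95)
top stick (186, array([547.7, 412.9]), array([147.2,  67.1]), 86.71) prongs (32, array([529.6, 313.8]), array([16.4, 63.6]), 87.63)car.py:9: RankWarning: Polyfit may be poorly conditioned
  r=np.array(r); k=np.polyfit(*r.T,1)
car.py:10: RankWarning: Polyfit may be poorly conditioned
  e=np.abs(r[:,1]-np.polyval(k,r[:,0]));r=r[e<=np.median(e)*2.5+.5];k=np.polyfit(*r.T,1)
car.py:9: RankWarning: Polyfit may be poorly conditioned
  r=np.array(r); k=np.polyfit(*r.T,1)
car.py:10: RankWarning: Polyfit may be poorly conditioned
  e=np.abs(r[:,1]-np.polyval(k,r[:,0]));r=r[e<=np.median(e)*2.5+.5];k=np.polyfit(*r.T,1)
```

View pics/f.png

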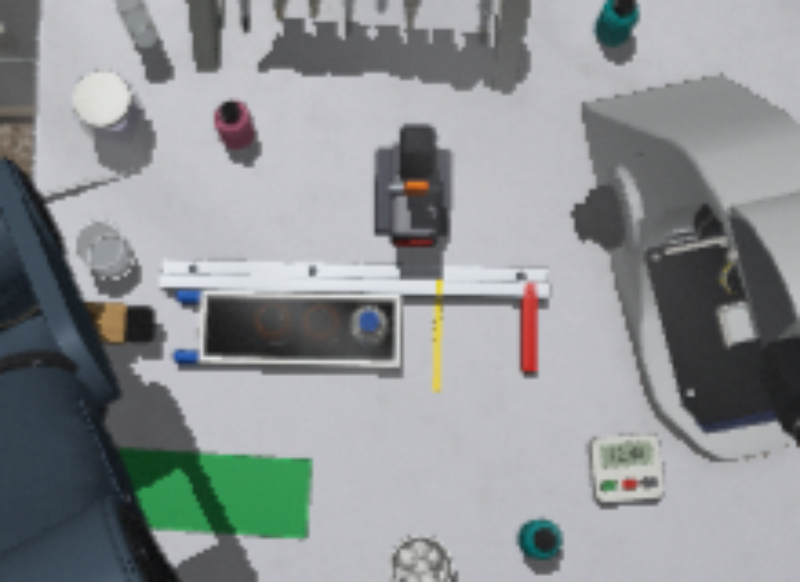

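The tray lies flat on the fence with its front (400,330) before the yellow line at 437; the nose (138,322) lines up with the pocket between prongs (188,297) and (186,356). Lowering and feeding.

```bash
python3 -m crank '[{"dp":[0,0,-0.5],"angular":[0,0,0]},{"dp":[0,0,-0.5],"angular":[0,0,0]},{"dp":[0,0,0],"angular":[0,0,0]},{"dp":[-0.01,-0.4,0],"angular":[0,0,0]},{"dp":[-0.01,-0.5,0],"angular":[0,0,0]},{"dp":[-0.01,-0.2,0],"angular":[0,0,0]},{"dp":[0,-0.1,0],"angular":[0,0,0]},{"dp":[0,-0.1,0],"angular":[0,0,0]},{"dp":[0,-0.1,0],"angular":[0,0,0]},{"dp":[0,-0.1,0],"angular":[0,0,0]},{"dp":[0,0,0],"angular":[0,0,0]}]'
python3 -m crank '[{"dp":[0,-0.1,0],"angular":[0,0,0]},{"dp":[0,-0.1,0],"angular":[0,0,0]},{"dp":[-0.01,-0.2,0],"angular":[0,0,0]},{"dp":[0,-0.2,0],"angular":[0,0,0]},{"dp":[-0.01,-0.2,0],"angular":[0,0,0]}]'
python3 - <<'E'
from m import *
from car import edges
W,hsv,line=edges('top')
zt=(W[...,2]>.0185)&(W[...,2]<.027)
k=line(zt&box(W,.46,.545,.05,.295,0,1),0,-1,range(90,280,8));print('car -x deg',np.degrees(k[0]).round(2),np.polyval(k[1],200),k[2])
H,S=hsv[...,0].astype(int),hsv[...,1]
print(rect(W,box(W,.47,.575,.2,.4,.012,.03)&(H>100)&(H<130)&(S>150)))
E
```

```text
t: 27.15
tcp_pos: [0.5314, 0.3717, 0.0569]
tool_rot: [0.716, 0.698, -0.0, -0.0]
force: [-0.3, 4.5, -1.6]
finger_gap: 0.148
gripper_force: 92.7
t: 27.65
tcp_pos: [0.531, 0.3482, 0.057]
tool_rot: [0.716, 0.698, 0.0, -0.0]
force: [-1.4, 5.2, -1.1]
finger_gap: 0.148
gripper_force: 92.8
car -x deg 1.32 496.1156989393887 23
(16, array([529.2, 266.1]), array([62.6, 13.3]), 3.52)
```

```bash
python3 -m crank '[{"dp":[0,-0.2,0],"angular":[0,0,0]},{"dp":[-0.01,-0.2,0],"angular":[0,0,0]},{"dp":[0,-0.2,0],"angular":[0,0,0]},{"dp":[-0.01,-0.2,0],"angular":[0,0,0]},{"dp":[0,-0.2,0],"angular":[0,0,0]},{"dp":[-0.01,-0.2,0],"angular":[0,0,0]},{"dp":[0,-0.2,0],"angular":[0,0,0]},{"dp":[-0.01,-0.2,0],"angular":[0,0,0]},{"dp":[0,-0.2,0],"angular":[0,0,0]},{"dp":[-0.01,-0.2,0],"angular":[0,0,0]},{"dp":[0,-0.2,0],"angular":[0,0,0]}]'
for i in 1 2 ; do python3 -m crank '[{"dp":[0,-0.08,0],"angular":[0,0,0]},{"dp":[0,-0.08,0],"angular":[0,0,0]},{"dp":[0,0,0],"angular":[0,0,0]}]'| grep -E "tcp|force: \["; done
```

```text
t: 28.8
tcp_pos: [0.5322, 0.2872, 0.0595]
tool_rot: [0.718, 0.696, 0.006, -0.002]
force: [-3.0, 22.0, 13.8]
finger_gap: 0.147
gripper_force: 95.4
tcp_pos: [0.5296, 0.2757, 0.0567]
force: [-0.2, -0.0, -1.4]
tcp_pos: [0.5296, 0.2716, 0.0567]
force: [-0.1, -0.4, -2.3]
```

The force peaked at 22 N, then fell to zero. Looking before going on.

```bash
python3 - <<'E'
from m import *
from car import edges
s=snap('top');a=s['image'][150:290,170:360]
t=snap('side');b=t['image'][120:260,160:350]
cv2.imwrite('pics/g.png',cv2.resize(np.hstack([a,b]),(800,295),interpolation=cv2.INTER_CUBIC))
W,hsv,line=edges('top')
H,S=hsv[...,0].astype(int),hsv[...,1]
zt=(W[...,2]>.0185)&(W[...,2]<.027)
k=line(zt&box(W,.46,.545,.02,.295,0,1),0,-1,range(30,180,8));print('car -x deg',np.degrees(k[0]).round(2),np.polyval(k[1],100),k[2])
k=line(zt&box(W,.495,.55,.016,.295,0,1),1,-1,range(500,545,8));print('front',np.polyval(k[1],520))
print(rect(W,box(W,.47,.575,.1,.4,.012,.03)&(H>100)&(H<130)&(S>150)))
for n in('top','side'):
  W,hsv,_=edges(n);print(n,'stick base',rect(W,box(W,.5,.56,.15,.4,.01,.021)&(hsv[...,1]>70)&(hsv[...,0]<25)))
E
```

```text
car -x deg 1.8 493.1269786378422 19
front 16.926180001926813
(15, array([527.5, 204.3]), array([59.7,  9.9]), 0.32)
top stick base (18, array([525.5, 334.8]), array([ 8.1, 21.3]), 18.17)
side stick base (468, array([523.8, 283.2]), array([126. ,  38.3]), 88.32)
```

View pics/g.png

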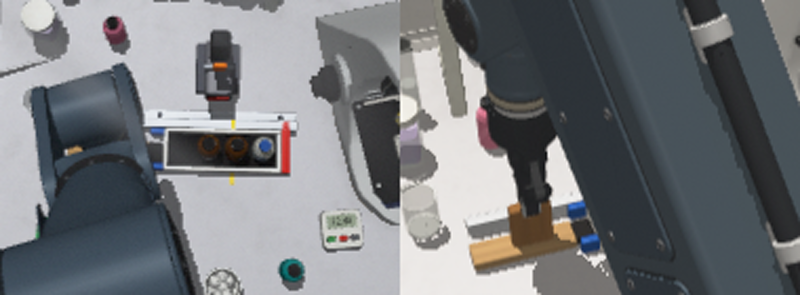

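```bash
python3 - <<'E'
from m import *
from car import edges
W,hsv,_=edges('side');H,S,V=[hsv[...,i].astype(int) for i in range(3)]
wood=(S>70)&(H<25)
for y in range(205,355,10):
    m=box(W,.48,.58,y/1000,y/1000+.01,.005,.09)&wood
    t=m&(W[...,2]<.03)
    if t.any(): q=W[t]*1000; tz=np.percentile(q[:,2],90);u=q[q[:,2]>tz-3]; print(y,'base x',q[:,0].min().round(),u[:,0].max().round(),'ztop',tz.round(1), 'topleft',u[:,0].min().round())
    f=m&(W[...,2]>.03)
    if f.any(): q=W[f]*1000; u=q[q[:,2]>q[:,2].max()-5];print('   fin x',u[:,0].min().round(),u[:,0].max().round(),'z',q[:,2].max().round(1))
k=box(W,.5,.55,.17,.23,.003,.03)&(V<60)&(S<110);print('nose',rect(W,k),W[k][:,2].max())
b=box(W,.47,.575,.1,.4,.0,.03)&(H>100)&(H<130)&(S>150);print('prongs',rect(W,b))
print(sense()['tcp_pos'],sense()['finger_gap'])
E
```

```text
215 base x 506.0 539.0 ztop 18.9 topleft 508.0
225 base x 505.0 538.0 ztop 19.5 topleft 507.0
235 base x 504.0 539.0 ztop 18.7 topleft 506.0
245 base x 505.0 520.0 ztop 25.7 topleft 515.0
   fin x 520.0 527.0 z 78.0
255 base x 505.0 519.0 ztop 24.5 topleft 517.0
   fin x 522.0 526.0 z 77.8
265 base x 505.0 520.0 ztop 27.7 topleft 516.0
   fin x 510.0 511.0 z 80.8
275 base x 505.0 521.0 ztop 27.2 topleft 517.0
   fin x 519.0 519.0 z 89.3
285 base x 505.0 521.0 ztop 25.4 topleft 511.0
   fin x 521.0 537.0 z 78.9
295 base x 505.0 537.0 ztop 20.3 topleft 505.0
   fin x 525.0 532.0 z 78.4
305 base x 506.0 541.0 ztop 19.5 topleft 506.0
315 base x 506.0 538.0 ztop 19.9 topleft 506.0
325 base x 507.0 542.0 ztop 19.0 topleft 507.0
335 base x 508.0 543.0 ztop 19.0 topleft 508.0
345 base x 510.0 533.0 ztop 18.7 topleft 510.0
nose (64, array([522.8, 209.2]), array([20.7, 31. ]), 89.54) 0.022210130803079986
prongs (110, array([527.1, 206.8]), array([20.9, 68.5]), 88.34)
[0.52953491 0.27234957 0.05695998] 0.145163845950106
```

```bash
python3 -m crank '[{"dp":[0.1,0.05,0],"angular":[0,0,0]},{"dp":[0.05,0,0],"angular":[0,0,0]},{"dp":[0,-0.05,0],"angular":[0,0,0]},{"dp":[0,0,0],"angular":[0,0,0]}]'| grep -E "tcp|force"
for i in 1 2 3 4; do python3 -m crank '[{"dp":[0,-0.04,0],"angular":[0,0,0]},{"dp":[0,0,0],"angular":[0,0,0]}]'| grep -E "tcp|force: \["; done
```

```text
tcp_pos: [0.534, 0.2723, 0.057]
force: [-0.2, -0.1, -1.7]
gripper_force: 92.6
tcp_pos: [0.534, 0.2711, 0.057]
force: [0.0, 1.1, -2.2]
tcp_pos: [0.5343, 0.2706, 0.0573]
force: [-0.4, 3.1, 0.1]
tcp_pos: [0.5345, 0.2703, 0.0577]
force: [-0.5, 5.4, 1.9]
tcp_pos: [0.5347, 0.2699, 0.0581]
force: [-1.5, 7.9, 3.2]
```

```bash
for i in 1 2 3; do python3 -m crank '[{"dp":[0,-0.06,0],"angular":[0,0,0]},{"dp":[0,0,0],"angular":[0,0,0]}]'| grep -E "tcp|force: \["; done
python3 - <<'E'
from m import *
from car import edges
W,hsv,line=edges('top')
H,S=hsv[...,0].astype(int),hsv[...,1]
zt=(W[...,2]>.0185)&(W[...,2]<.027)&(S<90)
k=line(zt&box(W,.46,.545,.02,.2,0,1),0,-1,range(24,180,8));print('car -x deg',np.degrees(k[0]).round(2),np.polyval(k[1],100),k[2])
k=line(zt&box(W,.495,.55,.012,.2,0,1),1,-1,range(500,545,8));print('front',np.polyval(k[1],520))
red=((H<6)|(H>174))&(S>120);print('stop +y',line(red&box(W,.49,.56,-.01,.04,.015,.027),1,1,range(500,545,8)))
W,hsv,line=edges('side');H,S=hsv[...,0].astype(int),hsv[...,1]
print('prongs',rect(W,box(W,.47,.575,.1,.4,.0,.03)&(H>100)&(H<130)&(S>150)))
E
```

```text
tcp_pos: [0.535, 0.2694, 0.0586]
force: [-1.5, 10.5, 4.4]
tcp_pos: [0.5353, 0.2689, 0.0592]
force: [-3.1, 14.2, 7.4]
tcp_pos: [0.5356, 0.2684, 0.0597]
force: [-3.2, 17.7, 8.8]
car -x deg 1.49 493.47095791614566 20
front 13.767333723241997
stop +y (np.float64(-0.010664413273987754), array([-1.06644133e-02,  1.62169506e+01]), 6)
prongs (113, array([527.3, 206.7]), array([22. , 66.5]), 89.06)
```

```bash
python3 -m crank '[{"dp":[-0.05,0.3,0],"angular":[0,0,0]},{"dp":[0,0.5,0],"angular":[0,0,0]},{"dp":[0,0.7,0],"angular":[0,0,0]},{"dp":[0,0.3,0.5],"angular":[0,0,0]},{"dp":[0,0,0.8],"angular":[0,0,0]},{"dp":[-0.4,0,0.2],"angular":[0,0,-1]},{"dp":[-0.8,0,0],"angular":[0,0,-1]},{"dp":[-0.9,0,0],"angular":[0,0,0]},{"dp":[-0.9,0,0],"angular":[0,0,0]},{"dp":[-0.9,0,0],"angular":[0,0,0]},{"dp":[-0.7,0,0],"angular":[0,0,0]},{"dp":[-0.4,0,0],"angular":[0,0,0]},{"dp":[0,0,0],"angular":[0,0,0]},{"dp":[0,0,0],"angular":[0,0,0]}]'
python3 - <<'E'
from m import *
s=snap('side');W=np.nan_to_num(cloud(s),nan=9.);hsv=cv2.cvtColor(s['image'],cv2.COLOR_BGR2HSV)
H,S,V=[hsv[...,i].astype(int) for i in range(3)]
cv2.imwrite('pics/h.png',cv2.resize(s['image'][150:330,150:390],(800,600)))
m=box(W,.3,.47,.18,.45,.03,.075)&(S>70)&(H<25)
A=W[m]*1000
for y in range(215,385,20):
    q=A[(A[:,1]>y)&(A[:,1]<y+20)]
    if len(q): print(y,q.min(0).round(),q.max(0).round())
E
```

```text
t: 33.0
tcp_pos: [0.3836, 0.3165, 0.102]
tool_rot: [0.728, 0.685, 0.001, 0.0]
force: [-0.0, -0.0, -0.9]
finger_gap: 0.148
gripper_force: 92.7
255 [358. 264.  57.] [393. 275.  66.]
275 [356. 275.  56.] [395. 295.  75.]
295 [358. 295.  56.] [373. 315.  74.]
315 [360. 315.  55.] [377. 335.  75.]
335 [362. 335.  53.] [398. 355.  75.]
355 [364. 355.  55.] [400. 375.  67.]
375 [365. 375.  54.] [401. 391.  67.]
```

View pics/h.png

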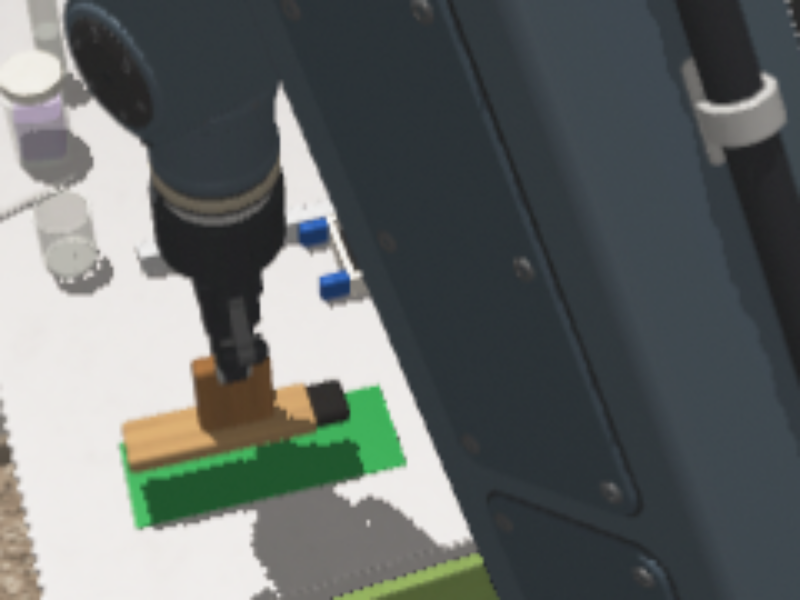

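```bash
python3 -m crank '[{"dp":[0.13,-0.3,-0.4],"angular":[0,0,0]},{"dp":[0,-0.27,-0.5],"angular":[0,0,0]},{"dp":[0,0,-0.4],"angular":[0,0,0]},{"dp":[0,0,-0.1],"angular":[0,0,0]},{"dp":[0,0,0],"angular":[0,0,0]}]' | grep -E "tcp|force: \["
for i in 1 2 3 ; do python3 -m crank '[{"dp":[0,0,-0.05],"angular":[0,0,0]},{"dp":[0,0,0],"angular":[0,0,0]}]'| grep -E "tcp|force: \["; done
```

```text
tcp_pos: [0.387, 0.2993, 0.0595]
force: [0.3, -0.5, -2.0]
tcp_pos: [0.3869, 0.2995, 0.0588]
force: [0.9, -0.3, -1.0]
tcp_pos: [0.3868, 0.2994, 0.0574]
force: [-0.4, 0.0, 1.3]
tcp_pos: [0.3868, 0.2994, 0.0573]
force: [-2.1, -1.3, 14.2]
```

```bash
python3 -m crank '[{"dp":[0,0,0],"angular":[0,0,0]},{"dp":[0,0,0],"angular":[0,0,0]},{"dp":[0,0,0],"angular":[0,0,0]},{"dp":[0,0,0],"angular":[0,0,0]},{"dp":[0,0,0.4],"angular":[0,0,0]},{"dp":[0,0,0.8],"angular":[0,0,0]},{"dp":[0,0,1],"angular":[0,0,0]},{"dp":[0,0,1],"angular":[0,0,0]},{"dp":[0,0,1],"angular":[0,0,0]},{"dp":[0,0,1],"angular":[0,0,0]},{"dp":[0,0,1],"angular":[0,0,0]},{"dp":[0,0,0.3],"angular":[0,0,0]}]' 0.4 40
python3 -m crank '[{"dp":[0.5,-0.3,0],"angular":[0,0,2]},{"dp":[1,-0.7,0],"angular":[0,0,0]},{"dp":[1,-0.7,0],"angular":[0,0,0]},{"dp":[1,-0.7,0],"angular":[0,0,0]},{"dp":[1,-0.7,0],"angular":[0,0,0]},{"dp":[1,-0.7,0],"angular":[0,0,0]},{"dp":[1,-0.7,0],"angular":[0,0,0]},{"dp":[1,-0.7,0],"angular":[0,0,0]},{"dp":[1,-0.7,0],"angular":[0,0,0]},{"dp":[0.4,-0.3,0],"angular":[0,0,0]},{"dp":[0.1,-0.07,0],"angular":[0,0,0]},{"dp":[0,0,0],"angular":[0,0,0]},{"dp":[0,0,0],"angular":[0,0,0]}]' 0
python3 m.py 2>/dev/null | grep -E "top|side|fin|base|mat|nose|prongs|grip|trig"
```

```text
t: 35.35
tcp_pos: [0.388, 0.2999, 0.2543]
tool_rot: [0.728, 0.686, 0.003, 0.001]
force: [1.0, -0.0, 0.5]
finger_gap: 0.599
gripper_force: 0.0
t: 36.65
tcp_pos: [0.6549, 0.1122, 0.2503]
tool_rot: [0.716, 0.699, -0.001, -0.001]
force: [-0.2, -0.3, -0.1]
finger_gap: 1.0
gripper_force: 0.0
top
stop (0, array([0., 0.]), array([0., 0.]), 0.0)
prongs (14, array([527.2, 207.6]), array([59.1, 16.6]), 0.22)
fin (77, array([379.9, 298.4]), array([49.4, 15.3]), 89.46)
base (361, array([417.5, 297.3]), array([148.2, 105.5]), 88.2)
mat (394, array([389.6, 298.8]), array([185.2,  58.6]), 88.08)
nose (52, array([376.2, 236. ]), array([22.7, 25.5]), 89.84)
trig (0, array([0., 0.]), array([0., 0.]), 0.0)
griptop (0, array([0., 0.]), array([0., 0.]), 0.0)
side
stop (0, array([0., 0.]), array([0., 0.]), 0.0)
prongs (87, array([526.4, 206.9]), array([20.1, 68.6]), 88.69)
fin (164, array([381.3, 299.2]), array([49.9, 19.9]), 87.65)
base (658, array([381. , 299.5]), array([149.6,  37.7]), 85.42)
mat (799, array([383.2, 298.3]), array([186.4,  69.1]), 86.43)
nose (31, array([368.9, 232.4]), array([14.9, 31.9]), 41.89)
trig (122, array([637.8, 111. ]), array([19. , 28.3]), 81.27)
griptop (91, array([662.6, 110.6]), array([30.6, 28.5]), 84.1)
```

```bash
python3 -m crank '[{"dp":[0.08,-0.04,-0.6],"angular":[0,0,0]},{"dp":[0,0,-0.7],"angular":[0,0,0]},{"dp":[0,0,-0.7],"angular":[0,0,0]},{"dp":[0,0,-0.7],"angular":[0,0,0]},{"dp":[0,0,-0.6],"angular":[0,0,0]},{"dp":[0,0,-0.27],"angular":[0,0,0]},{"dp":[0,0,0],"angular":[0,0,0]},{"dp":[0,0,0],"angular":[0,0,0]}]' 0
python3 -m crank '[{"dp":[0,0,0],"angular":[0,0,0]},{"dp":[0,0,0],"angular":[0,0,0]},{"dp":[0,0,0],"angular":[0,0,0]},{"dp":[0,0,0],"angular":[0,0,0]},{"dp":[0,0,0],"angular":[0,0,0]},{"dp":[0,0,0],"angular":[0,0,0]},{"dp":[0,0,0],"angular":[0,0,0]},{"dp":[0,0,0],"angular":[0,0,0]},{"dp":[0,0,0],"angular":[0,0,0]},{"dp":[0,0,0],"angular":[0,0,0]}]' 1 40
```

```text
t: 37.55
tcp_pos: [0.6593, 0.1103, 0.1443]
tool_rot: [0.716, 0.698, 0.0, 0.0]
force: [-0.1, 0.3, 0.9]
finger_gap: 1.0
gripper_force: 0.0
t: 38.55
tcp_pos: [0.6642, 0.1097, 0.1451]
tool_rot: [0.716, 0.698, 0.004, 0.004]
force: [7.0, 0.7, -0.8]
finger_gap: 0.311
gripper_force: 42.1
```

The gap reads about 29 mm, but with the trigger home it should be 40 mm. Looking.

```bash
python3 - <<'E'
from m import *
s=snap('side');t=snap('top')
b=s['image'][60:240,170:350];a=t['image'][110:240,210:340]
cv2.imwrite('pics/i.png',np.hstack([cv2.resize(b,(400,400),interpolation=cv2.INTER_CUBIC),cv2.resize(a,(400,400),interpolation=cv2.INTER_CUBIC)]))
W=np.nan_to_num(cloud(s),nan=9.);h=cv2.cvtColor(s['image'],cv2.COLOR_BGR2HSV);m=box(W,.55,.72,.05,.17,.09,.18)&(h[...,0]<20)&(h[...,1]>150);print(rect(W,m) if m.sum()>3 else m.sum(), W[m].min(0),W[m].max(0))
E
```

```text
(117, array([637.4, 111.4]), array([18.7, 26.6]), 79.76) [0.62468822 0.09982595 0.09629794] [0.64972499 0.12188212 0.15977761]
```

View pics/i.png

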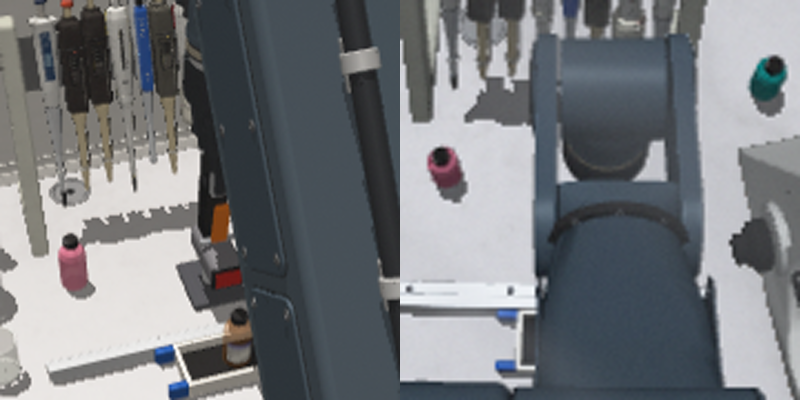

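```bash
python3 - <<'E'
from m import *
def prof(s,l):
    W=np.nan_to_num(cloud(s),nan=9.);h=cv2.cvtColor(s['image'],cv2.COLOR_BGR2HSV)
    m=box(W,.58,.72,.06,.17,.09,.2);o=(h[...,0]<20)&(h[...,1]>150)
    print(l)
    for z in range(95,200,10):
        r=[]
        for k in(m&o,m&~o):
            q=W[k&(W[...,2]>z/1000)&(W[...,2]<z/1000+.01)]*1000
            r.append((len(q),q.min(0)[:2].round().tolist(),q.max(0)[:2].round().tolist(),np.median(q,0)[:2].round().tolist()) if len(q) else None)
        print(z,r)
prof(dict(np.load('/tmp/side.npz')),'before'); s=snap('side'); prof(s,'now')
cv2.imwrite('pics/j.png',cv2.resize(s['image'][110:200,230:300],(560,560*90//70),interpolation=cv2.INTER_NEAREST)[:600])
E
```

```text
before
95 [(10, [631.0, 105.0], [638.0, 121.0], [633.0, 113.0]), (39, [633.0, 89.0], [671.0, 132.0], [642.0, 122.0])]
105 [(20, [630.0, 104.0], [647.0, 121.0], [632.0, 114.0]), (19, [635.0, 101.0], [672.0, 126.0], [654.0, 124.0])]
115 [(15, [628.0, 105.0], [649.0, 120.0], [631.0, 112.0]), (24, [632.0, 102.0], [672.0, 126.0], [653.0, 123.0])]
125 [(20, [626.0, 103.0], [631.0, 121.0], [629.0, 112.0]), (16, [649.0, 115.0], [672.0, 125.0], [653.0, 124.0])]
135 [(22, [624.0, 99.0], [650.0, 121.0], [629.0, 110.0]), (22, [630.0, 99.0], [675.0, 125.0], [650.0, 122.0])]
145 [(22, [624.0, 102.0], [631.0, 121.0], [627.0, 114.0]), (43, [626.0, 100.0], [671.0, 126.0], [650.0, 117.0])]
155 [(15, [623.0, 103.0], [632.0, 122.0], [628.0, 110.0]), (44, [648.0, 96.0], [673.0, 126.0], [651.0, 116.0])]
165 [None, (81, [648.0, 98.0], [677.0, 125.0], [660.0, 112.0])]
175 [None, None]
185 [None, None]
195 [None, None]
now
95 [(10, [632.0, 104.0], [638.0, 121.0], [635.0, 113.0]), (36, [630.0, 91.0], [671.0, 132.0], [643.0, 122.0])]
105 [(19, [630.0, 105.0], [648.0, 120.0], [632.0, 113.0]), (18, [632.0, 102.0
[... 158 characters left out ...]
 [627.0, 104.0], [631.0, 120.0], [629.0, 112.0]), (19, [649.0, 115.0], [674.0, 125.0], [650.0, 123.0])]
135 [(18, [626.0, 100.0], [651.0, 122.0], [628.0, 112.0]), (29, [630.0, 101.0], [674.0, 126.0], [651.0, 123.0])]
145 [(26, [625.0, 104.0], [634.0, 121.0], [627.0, 113.0]), (36, [646.0, 100.0], [673.0, 126.0], [650.0, 115.0])]
155 [(8, [625.0, 107.0], [632.0, 119.0], [629.0, 114.0]), (24, [640.0, 104.0], [674.0, 126.0], [654.0, 123.0])]
165 [None, (56, [634.0, 104.0], [682.0, 126.0], [657.0, 119.0])]
175 [None, (35, [635.0, 102.0], [681.0, 121.0], [647.0, 117.0])]
185 [None, (30, [632.0, 100.0], [685.0, 121.0], [648.0, 117.0])]
195 [None, (6, [639.0, 115.0], [681.0, 121.0], [676.0, 118.0])]
```

View pics/j.png

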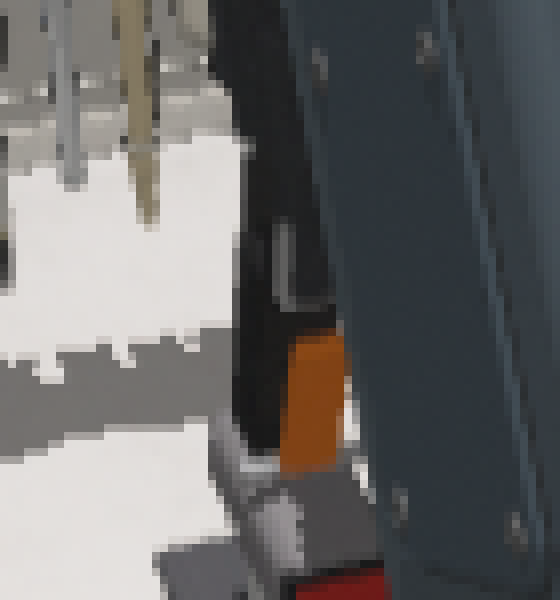

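The front finger seems to have gone behind the blade, between trigger and grip: orange at (315,400) still shows whole and in its released position. I'll ease the jaws slightly and lift straight out.

```bash
python3 -m crank '[{"dp":[0,0,0],"angular":[0,0,0]},{"dp":[0,0,0],"angular":[0,0,0]},{"dp":[0,0,0],"angular":[0,0,0]}]' 0.665 20
python3 -m crank '[{"dp":[0,0,0.2],"angular":[0,0,0]},{"dp":[0,0,0.4],"angular":[0,0,0]},{"dp":[0,0,0.6],"angular":[0,0,0]},{"dp":[0,0,0.8],"angular":[0,0,0]},{"dp":[0,0,0],"angular":[0,0,0]}]'
python3 -m crank '[{"dp":[0,0,0],"angular":[0,0,0]},{"dp":[0,0,0],"angular":[0,0,0]},{"dp":[0,0,0],"angular":[0,0,0]},{"dp":[0,0,0],"angular":[0,0,0]},{"dp":[0,0,0],"angular":[0,0,0]}]' 0
python3 - <<'E'
from m import *
s=snap('side');W=np.nan_to_num(cloud(s),nan=9.);h=cv2.cvtColor(s['image'],cv2.COLOR_BGR2HSV)
m=box(W,.5,.76,.05,.17,.16,.27)&~((h[...,0]<20)&(h[...,1]>150))
for z in range(160,270,10):
    q=W[m&(W[...,2]>z/1000)&(W[...,2]<z/1000+.01)]*1000
    if len(q): print(z,len(q),np.histogram(q[:,0],bins=range(560,770,15))[0])
E
```

```text
t: 39.0
tcp_pos: [0.6638, 0.1097, 0.1448]
tool_rot: [0.716, 0.698, 0.004, 0.004]
force: [7.6, 0.4, -1.5]
finger_gap: 0.337
gripper_force: 3.6
t: 39.5
tcp_pos: [0.6615, 0.1098, 0.2073]
tool_rot: [0.716, 0.698, 0.003, 0.003]
force: [1.0, 0.8, 0.7]
finger_gap: 0.334
gripper_force: 0.0
t: 40.0
tcp_pos: [0.6586, 0.1098, 0.2027]
tool_rot: [0.716, 0.698, -0.0, -0.0]
force: [-0.6, 0.7, -0.4]
finger_gap: 1.0
gripper_force: 0.0
160 69 [ 0  0  0  0  0 13 39 17  0  0  0  0  0]
170 35 [ 0  0  0  0  0  1 21 13  0  0  0  0  0]
220 2 [0 0 0 0 0 0 0 0 0 2 0 0 0]
230 40 [ 0  0  3 12  0  0  0  0  0 25  0  0  0]
240 38 [ 0  0  5 11  0  0  0  0  0 22  0  0  0]
250 38 [ 0  0  5 10  0  0  0  0  0 23  0  0  0]
260 30 [ 0  0  1  8  0  0  0  0  0 20  1  0  0]
```

```bash
python3 - <<'E'
from m import *
for n in('side','top'):
  s=snap(n);W=np.nan_to_num(cloud(s),nan=9.)
  m=box(W,.5,.76,.05,.17,.09,.27);print(n)
  for z in range(90,270,10):
    q=W[m&(W[...,2]>z/1000)&(W[...,2]<z/1000+.01)]*1000
    if len(q): print(z,len(q),np.histogram(q[:,0],bins=range(560,770,15))[0])
E
```

```text
side
90 51 [ 0  0  0  2  5 34  8  2  0  0  0  0  0]
100 37 [ 0  0  0  0 15  8 11  3  0  0  0  0  0]
110 42 [ 0  0  0  0 22  6 11  3  0  0  0  0  0]
120 34 [ 0  0  0  0 13  7 11  3  0  0  0  0  0]
130 45 [ 0  0  0  0 23  6 12  4  0  0  0  0  0]
140 53 [ 0  0  0  0 20 16 13  4  0  0  0  0  0]
150 70 [ 0  0  0  0 25 16 27  2  0  0  0  0  0]
160 69 [ 0  0  0  0  0 10 44 15  0  0  0  0  0]
170 36 [ 0  0  0  0  0  1 21 14  0  0  0  0  0]
220 1 [0 0 0 0 0 0 0 0 0 1 0 0 0]
230 39 [ 0  0  2 10  0  0  0  0  0 26  1  0  0]
240 44 [ 0  0  7 13  0  0  0  0  0 24  0  0  0]
250 38 [ 0  0  4 12  0  0  0  0  0 22  0  0  0]
260 27 [ 0  0  1  6  0  0  0  0  0 20  0  0  0]
top
160 1 [0 0 0 0 0 0 0 1 0 0 0 0 0]
```

Measured fingertips stand about 25 mm higher than the reported TCP implies, so the jaws closed above the blade. I'll go lower.

```bash
python3 -m crank '[{"dp":[-0.03,0.02,-0.5],"angular":[0,0,0]},{"dp":[0,0,-0.6],"angular":[0,0,0]},{"dp":[0,0,-0.5],"angular":[0,0,0]},{"dp":[0,0,-0.5],"angular":[0,0,0]},{"dp":[0,0,-0.4],"angular":[0,0,0]},{"dp":[0,0,-0.3],"angular":[0,0,0]},{"dp":[0,0,-0.3],"angular":[0,0,0]},{"dp":[0,0,0],"angular":[0,0,0]},{"dp":[0,0,0],"angular":[0,0,0]}]' 0
python3 - <<'E'
from m import *
s=snap('side');W=np.nan_to_num(cloud(s),nan=9.)
m=box(W,.5,.76,.05,.17,.09,.27)
for z in range(90,230,10):
    q=W[m&(W[...,2]>z/1000)&(W[...,2]<z/1000+.01)]*1000
    if len(q): print(z,len(q),np.histogram(q[:,0],bins=range(560,770,10))[0])
E
```

```text
t: 41.05
tcp_pos: [0.6582, 0.1104, 0.1105]
tool_rot: [0.716, 0.698, 0.0, 0.0]
force: [1.4, 0.0, 0.1]
finger_gap: 0.996
gripper_force: 0.0
90 45 [ 0  0  0  0  0  0  4 18  8 11  4  0  0  0  0  0  0  0  0  0]
100 30 [ 0  0  0  0  0  0  0 18  2  4  6  0  0  0  0  0  0  0  0  0]
110 36 [ 0  0  0  0  0  0  1 14  7  8  3  3  0  0  0  0  0  0  0  0]
120 27 [ 0  0  0  0  0  0  2  5  7 10  2  1  0  0  0  0  0  0  0  0]
130 31 [ 0  0  0  0  0  1  4  1  6 10  4  4  0  0  1  0  0  0  0  0]
140 44 [0 0 0 0 7 2 6 0 9 9 2 2 0 1 6 0 0 0 0 0]
150 67 [ 0  0  0  0  8  2  3  3  8 14  3  3  0  4 19  0  0  0  0  0]
160 59 [ 0  0  0  0  4  2  0  0  5 17  7  7  0  2 15  0  0  0  0  0]
170 28 [ 0  0  0  0  2  2  0  0  0  4  7  0  0  0 13  0  0  0  0  0]
180 17 [0 0 0 0 4 2 0 0 0 0 0 0 0 1 6 0 4 0 0 0]
190 17 [0 0 0 0 0 3 4 0 0 0 0 0 3 2 0 3 2 0 0 0]
200 23 [0 0 0 0 0 4 9 3 0 0 0 1 4 2 0 0 0 0 0 0]
210 22 [0 0 0 0 0 0 6 8 2 0 2 2 2 0 0 0 0 0 0 0]
220 33 [ 0  0  0  0  0  0  0 12  8  2  8  3  0  0  0  0  0  0  0  0]
```

```bash
python3 -m crank '[{"dp":[0,0,-0.13],"angular":[0,0,0]},{"dp":[0,0,-0.13],"angular":[0,0,0]},{"dp":[0,0,0],"angular":[0,0,0]}]' 0
python3 -m crank '[{"dp":[0,0,0],"angular":[0,0,0]},{"dp":[0,0,0],"angular":[0,0,0]},{"dp":[0,0,0],"angular":[0,0,0]},{"dp":[0,0,0],"angular":[0,0,0]},{"dp":[0,0,0],"angular":[0,0,0]},{"dp":[0,0,0],"angular":[0,0,0]},{"dp":[0,0,0],"angular":[0,0,0]},{"dp":[0,0,0],"angular":[0,0,0]},{"dp":[0,0,0],"angular":[0,0,0]},{"dp":[0,0,0],"angular":[0,0,0]}]' 1 45
python3 - <<'E'
from m import *
s=snap('side');W=np.nan_to_num(cloud(s),nan=9.);h=cv2.cvtColor(s['image'],cv2.COLOR_BGR2HSV)
m=box(W,.5,.76,.05,.17,.09,.27)&(h[...,0]<20)&(h[...,1]>150)&(h[...,2]>60)
for z in range(90,170,10):
    q=W[m&(W[...,2]>z/1000)&(W[...,2]<z/1000+.01)]*1000
    if len(q): print(z,len(q),np.median(q,0).round())
E
```

```text
t: 41.4
tcp_pos: [0.6576, 0.1104, 0.1021]
tool_rot: [0.716, 0.698, -0.0, -0.0]
force: [-0.8, -0.2, -0.5]
finger_gap: 0.996
gripper_force: 0.0
t: 42.4
tcp_pos: [0.6577, 0.1105, 0.1034]
tool_rot: [0.716, 0.698, -0.0, -0.001]
force: [1.0, 1.1, 5.7]
finger_gap: 0.466
gripper_force: 42.6
90 1 [635. 106. 100.]
100 20 [636. 112. 106.]
110 6 [636. 116. 114.]
120 1 [630. 111. 120.]
```

```bash
python3 -m crank '[{"dp":[0,0,0],"angular":[0,0,0]},{"dp":[0,0,0],"angular":[0,0,0]},{"dp":[0,0,0],"angular":[0,0,0]},{"dp":[0,0,0],"angular":[0,0,0]}]' 1 65
python3 -m crank '[{"dp":[0,0,0],"angular":[0,0,0]},{"dp":[0,0,0],"angular":[0,0,0]},{"dp":[0,0,0],"angular":[0,0,0]},{"dp":[0,0,0],"angular":[0,0,0]},{"dp":[0,0,0],"angular":[0,0,0]},{"dp":[0,0,0],"angular":[0,0,0]},{"dp":[0,0,0.4],"angular":[0,0,0]},{"dp":[0,0,0.8],"angular":[0,0,0]},{"dp":[0,0,1],"angular":[0,0,0]},{"dp":[0,0,1],"angular":[0,0,0]},{"dp":[0,0,1],"angular":[0,0,0]},{"dp":[0,0,1],"angular":[0,0,0]}]' 0
python3 -m crank '[{"dp":[-0.5,-0.5,0.3],"angular":[0,0,0]},{"dp":[-1,-1,0],"angular":[0,0,0]},{"dp":[-1,-1,0],"angular":[0,0,0]},{"dp":[-1,-1,0],"angular":[0,0,0]},{"dp":[-1,-1,0],"angular":[0,0,0]},{"dp":[-1,-1,0],"angular":[0,0,0]},{"dp":[-1,-1,0],"angular":[0,0,0]},{"dp":[-1,-1,0],"angular":[0,0,0]},{"dp":[-0.5,-1,0],"angular":[0,0,0]},{"dp":[0,-1,0],"angular":[0,0,0]},{"dp":[0,0,0],"angular":[0,0,0]}]'
python3 m.py
python3 car.py | head -8
python3 - <<'E'
from m import *
from car import edges
t=snap('top')['image'][140:310,150:390];s=snap('side')['image'][130:320,130:370]
cv2.imwrite('pics/k.png',np.hstack([cv2.resize(t,(400,300),interpolation=cv2.INTER_CUBIC),cv2.resize(s,(400,300),interpolation=cv2.INTER_CUBIC)]))
W,hsv,line=edges('top');zt=(W[...,2]>.0185)&(W[...,2]<.027)&(hsv[...,1]<90)
k=line(zt&box(W,.46,.545,.02,.2,0,1),0,-1,range(24,180,8));print('car -x deg',np.degrees(k[0]).round(2),np.polyval(k[1],100),k[2])
E
```

```text
t: 42.85
tcp_pos: [0.6579, 0.1105, 0.1035]
tool_rot: [0.716, 0.698, -0.0, -0.001]
force: [3.3, 0.9, 6.0]
finger_gap: 0.463
gripper_force: 60.7
t: 44.05
tcp_pos: [0.6581, 0.1104, 0.2611]
tool_rot: [0.716, 0.698, 0.001, 0.001]
force: [0.4, -0.3, -0.1]
finger_gap: 1.001
gripper_force: 0.0
t: 45.15
tcp_pos: [0.4187, -0.1783, 0.2691]
tool_rot: [0.717, 0.697, -0.0, 0.003]
force: [-0.1, 1.9, 0.2]
finger_gap: 0.999
gripper_force: 0.0
top
  body (13, array([651., 218.]), array([47.6, 60.7]), 70.09)
  body (7, array([424.4, 120.9]), array([38.6, 63.8]), 75.8)
  body (13, array([433.2,  25.1]), array([41.5, 58.8]), 8.23)
fence (445, array([553.4, 164.2]), array([347.6,  40.6]), 88.54)
stop (82, array([527.9,   5.6]), array([10.4, 72.7]), 89.03)
carrier rim (174, array([526.6, 168.6]), array([154.3,  69.2]), 89.93)
prongs (11, array([499.8, 207.3]), array([ 3.7, 16.3]), 0.36)
fin (82, array([379.7, 298.5]), array([15.3, 50.1]), 0.11)
base (375, array([388.6, 295.1]), array([166.2, 167.3]), 73.72)
mat (602, array([383.2, 299.1]), array([184.7,  66.5]), 86.37)
nose (54, array([376.2, 237.5]), arra
[... 658 characters left out ...]
(651, array([380.2, 299.8]), array([149.6,  38.6]), 84.58)
mat (792, array([383.8, 298.4]), array([187.1,  70.8]), 87.49)
nose (34, array([368.3, 232.8]), array([14.7, 32.3]), 42.08)
trig (125, array([636.6, 111.3]), array([20.1, 25.7]), 87.24)
griptop (92, array([662.5, 111.5]), array([29.1, 29.2]), 5.41)
yellow (13, array([484.2,  89.4]), array([16.1,  5.2]), 7.94)
top
fence face x slope deg 2.40 at 165 557.2 42
fence back x slope deg 1.49 at 165 572.1 42
car -x slope deg 0.03 at 200 494.8 12
car +x slope deg 22.95 at 200 530.1 14
car front y slope deg 67.35 at 520 144.9 5
car rear y polyfit() missing 2 required positional arguments: 'y' and 'deg'
side
car -x deg 1.18 493.65163469483963 20
```

View pics/k.png

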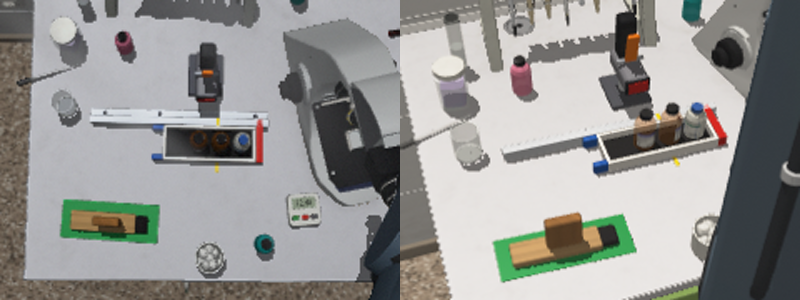

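The final picture shows three upright bottles in the tray, the tray on fence and stop, the stick whole on its mat at (108,222), and the bystanders untouched.

```bash
python3 -c "
from station import order
print(order.sign_off())"
```

```text
the job is handed in; nothing more can be done
None
```

The job is handed in, with no verdict returned: all three bottles stand in the carrier, flat on the fence at the red stop; the trigger was squeezed home (judged from grip force and jaw gap) and let go after a first squeeze missed the blade and clamped the fixed grip; feed force spiked briefly to 22 N near the stop; the stick lies on its mat.

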